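Load the tie-rod rack and square up the anchor plates

ROBOT

A 6-joint arm with a two-finger parallel gripper is mounted at the origin on the work surface. World frame = base frame: x ahead of the robot, y to its left, z up, the work surface at z = 0. Lengths are in m, angles in rad, forces in N, time in s.
With the tool pointing down it reaches from about 0.225 to 0.875 m from the base axis. Payload 3.4 kg.
Tool frame: the origin (TCP) lies between the finger pads; the fingertips stand 17 mm ahead of it and the grasp point (between the pads) lies 2 mm behind it; z points along the fingers, y is the line along which they close (so a half turn about z gives the same grasp; the last joint's range is limited). The gripper opens to 85 mm and grips with 20 to 120 N. Pads are 22 mm wide; open, the fingers measure 114 mm over their backs; the gripper's body (76 mm by 85 mm) begins 54 mm behind the grasp point. The pads swing forward as they close: fully open they stand 13 mm farther back than shut.
Start: joints at [-1.232, 0.276, 1.505, -0, 1.361, -0.121], TCP at [0.255, -0.515, 0.248] pointing down, gripper open.
Joint ranges: [-2.89, 2.89], [-0.75, 2.08], [0.22, 2.7], [-1.18, 4.32], [0.11, 2.71], [-2.7, 2.7]. Speed limits (rad/s): [2.57, 2.57, 3.14, 3.14, 3.14, 3.14].

INTERFACE

Orientations are given as [roll, pitch, yaw] about the fixed x, y, z axes, in that order (R = Rz(yaw) Ry(pitch) Rx(roll)).
In Python, from station import observe, viewer, ticket gives the robot as it stands.
- The arm moves only by the tool jog_arm, never from a script. Its argument "increments" is a list of rows, each a list of 5 numbers: the shift along the tool's x, y, z in cm, then the turn about the tool's z in degrees, then the opening, from 0 (shut) to 1 (fully open). A call has 1 to 8 rows; each row shifts and turns the commanded pose from where the row before left it, along the tool's axes as they then stand; what a row does not reach is not made up. A row lasts 1/10 s, in which the tool goes at most 50 mm and 8.59 degrees, less where a joint would pass 70% of its speed; a pose out of reach is approached as far as the arm can. A call is refused whole if a number of a shift passes 5 or a number of a turn 8.59, either way. A call with a gripper value outside its range is refused whole. The fingers move at their own pace and stop on an object; the grip force is fixed at half the most. Time passes only in rows, so rows that do not move let the fingers close. It gives the time, the measured TCP pose, the force, the opening and the grip force at its end, in the units of the state.
- observe(): the state, without advancing time (a new reading comes with each control period).
- viewer.get_image(name): name is "side" or "top" or "wrist"; returns a dict with "pixels" (384x512x3 uint8, blue, green, red), "fovy" (degrees; the focal length in pixels is half the picture's height over the tangent of half this angle, whatever the lens; pixels are square), "cx", "cy" (the principal point, pixels), "pose" (4x4, takes a point from camera to world coordinates). Camera axes: x right, y down, z forward; pixel columns grow to the right and rows downward; lengths in m; the calibration is good to about 2 mm. A picture is of the moment at which its call begins. There is no depth.
- ticket.finish_job(): hands the job in; it is judged then, once.
The state is a dict: "time_s": time; "joint_positions": joint angles; "qvel": joint speeds; "joint_efforts": joint torques, N m; "tool_pos": TCP position; "eef_rot": TCP orientation; "contact_force": force on the tool from outside, world axes, zero at the start; "moment": the same for the moment, N m; "finger_gap": opening from 0.0 (shut) to 1.0 (fully open); "finger_force": force on a finger pad.
Only numpy, scipy, OpenCV 4.12 (cv2) and the standard library are available. Lean on these libraries where they do the work, as an engineer would, in place of code of your own. Each camera call takes 0.05 s, during which the arm holds its last target. There are 200 camera calls.

TASK

Make up this order in the fastener store: push every tie rod down into a clip of its own in the rack, until it sits fully home in both forks and the sprung jaws have closed over it, and stack all the loose anchor plates flat on the dark wooden block as one square pile, edges lined up with the block. Leave the red bin and the carton where they are.

Things in the scene. Friction and masses are not known exactly. Their poses are not given: they have to be found in the camera images.
- rack: clip rack, fixed to the table: grey base slab 110 (its x) x 244 (its y) x 14 high carrying four identical clips 56 apart along its y, for rods lying along its x. Origin: centre of the slab's underside, z up
- clip0 (a point): Clip 0: the point where the middle of a fully seated rod lies, 46 above the table; its x is the rod's direction (either way round), z up. All four clips alike: two forks, 14 wide, centred 42 either side of this point along x; the 70 between them is free for fingers down to the slab top, 32 below this point. See clip1 to clip3
- clip1 (a point): The same point of clip 1. Each fork of every clip: a saddle whose top is 6 below this point; on the +y side a fixed prong, inner face 6.8 off, flared outwards at the top, highest point 19 above this point; on the -y side a sprung jaw whose round nose (radius 6, centre 8.8 towards -y and 9 above this point) overhangs the rod
- clip2 (a point): The same point of clip 2. A rod laid over any clip's mouth rests 15 to 18 above the seated height; pushed straight down with 8 to 20 N it swings the jaw aside, drops in and the jaw snaps back over it
- clip3 (a point): The same point of clip 3
- jaw0 (a joint): sprung jaw of clip 0, both its noses on one axle: 0 = closed (its rest), grows to about 0.1 rad as a rod is pushed past it (stop 0.35); spring torque about 0.36 N m shut, 0.6 N m while passing
- jaw1 (a joint): sprung jaw of clip 1, both its noses on one axle: 0 = closed (its rest), grows to about 0.1 rad as a rod is pushed past it (stop 0.35); spring torque about 0.36 N m shut, 0.6 N m while passing
- jaw2 (a joint): sprung jaw of clip 2, both its noses on one axle: 0 = closed (its rest), grows to about 0.1 rad as a rod is pushed past it (stop 0.35); spring torque about 0.36 N m shut, 0.6 N m while passing
- jaw3 (a joint): sprung jaw of clip 3, both its noses on one axle: 0 = closed (its rest), grows to about 0.1 rad as a rod is pushed past it (stop 0.35); spring torque about 0.36 N m shut, 0.6 N m while passing
- mat: thin black rubber mat, fixed, 170 (x) x 280 (y) x 3 high, on which the rods lie at the start; origin centre of its underside
- rod0: steel tie rod 134 long, shank 12 diameter, a hexagon nut (20 across flats, 23 across corners, 12 long) fixed at each end, 110 of bare shank between the nuts; 0.11 to 0.2 kg. Origin at its very middle on the axis, x along the rod; lying on its nuts the axis is 10 above the support. Both ends alike; may be absent
- rod1: steel tie rod 134 long, shank 12 diameter, a hexagon nut (20 across flats, 23 across corners, 12 long) fixed at each end, 110 of bare shank between the nuts; 0.11 to 0.2 kg. Origin at its very middle on the axis, x along the rod; lying on its nuts the axis is 10 above the support. Both ends alike; may be absent
- rod2: steel tie rod 134 long, shank 12 diameter, a hexagon nut (20 across flats, 23 across corners, 12 long) fixed at each end, 110 of bare shank between the nuts; 0.11 to 0.2 kg. Origin at its very middle on the axis, x along the rod; lying on its nuts the axis is 10 above the support. Both ends alike; may be absent
- rod3: steel tie rod 134 long, shank 12 diameter, a hexagon nut (20 across flats, 23 across corners, 12 long) fixed at each end, 110 of bare shank between the nuts; 0.11 to 0.2 kg. Origin at its very middle on the axis, x along the rod; lying on its nuts the axis is 10 above the support. Both ends alike; may be absent
- block: fixed dark wooden block, 64 (x) x 44 (y) x 12 high, the base of the pile; origin centre of its underside
- plate0: flat aluminium anchor plate 64 (x) x 44 (y) x 12 thick, same outline as the block, with two dark bolt holes (look only); 0.2 to 0.33 kg; lying flat its origin is 6 above the support. Origin at its very middle; may be absent
- plate1: flat aluminium anchor plate 64 (x) x 44 (y) x 12 thick, same outline as the block, with two dark bolt holes (look only); 0.2 to 0.33 kg; lying flat its origin is 6 above the support. Origin at its very middle; may be absent
- plate2: flat aluminium anchor plate 64 (x) x 44 (y) x 12 thick, same outline as the block, with two dark bolt holes (look only); 0.2 to 0.33 kg; lying flat its origin is 6 above the support. Origin at its very middle; may be absent
- plate3: flat aluminium anchor plate 64 (x) x 44 (y) x 12 thick, same outline as the block, with two dark bolt holes (look only); 0.2 to 0.33 kg; lying flat its origin is 6 above the support. Origin at its very middle; may be absent
- redbin: bystander: open red stock bin of bolts, 130 x 90 x 60 high; origin centre of its underside; leave it alone
- carton: bystander: closed cardboard carton, 90 x 100 x 60 high; origin centre of its underside; leave it alone
There are look-alikes about, which are no part of the job. Leave any blue or pink look-alike of the plate3 alone.

How it is judged:
At the end, for the whole second after the job is handed in: Each rod's middle within 11 mm of a clip's point, at most 3 mm above it, parallel within 0.06 rad; all jaws shut (below 0.05 rad); each plate flat in one pile on the block, within 8 mm of its centre and 0.12 rad of its direction (either way round); all at rest (((distance between rod0 and clip0 below 0.011 m and z of rod0 in the frame of clip0 below 0.003 m and angle between the x axis of rod0 and the x axis of clip0, either way round below 0.06 rad) or (distance between rod0 and clip1 below 0.011 m and z of rod0 in the frame of clip1 below 0.003 m and angle between the x axis of rod0 and the x axis of clip1, either way round below 0.06 rad) or (distance between rod0 and clip2 below 0.011 m and z of rod0 in the frame of clip2 below 0.003 m and angle between the x axis of rod0 and the x axis of clip2, either way round below 0.06 rad) or (distance between rod0 and clip3 below 0.011 m and z of rod0 in the frame of clip3 below 0.003 m and angle between the x axis of rod0 and the x axis of clip3, either way round below 0.06 rad)) and linear speed of each of rod0, rod1, rod2, rod3, plate0, plate1, plate2, plate3 below 0.02 m/s and ((distance between rod1 and clip0 below 0.011 m and z of rod1 in the frame of clip0 below 0.003 m and angle between the x axis of rod1 and the x axis of clip0, either way round below 0.06 rad) or (distance between rod1 and clip1 below 0.011 m and z of rod1 in the frame of clip1 below 0.003 m and angle between the x axis of rod1 and the x axis of clip1, either way round below 0.06 rad) or (distance between rod1 and clip2 below 0.011 m and z of rod1 in the frame of clip2 below 0.003 m and angle between the x axis of rod1 and the x axis of clip2, either way round below 0.06 rad) or (distance between rod1 and clip3 below 0.011 m and z of rod1 in the frame of clip3 below 0.003 m and angle between the x axis of rod1 and the x axis of clip3, either way round below 0.06 rad)) and ((distance between rod2 and clip0 below 0.011 m and z of rod2 in the frame of clip0 below 0.003 m and angle between the x axis of rod2 and the x axis of clip0, either way round below 0.06 rad) or (distance between rod2 and clip1 below 0.011 m and z of rod2 in the frame of clip1 below 0.003 m and angle between the x axis of rod2 and the x axis of clip1, either way round below 0.06 rad) or (distance between rod2 and clip2 below 0.011 m and z of rod2 in the frame of clip2 below 0.003 m and angle between the x axis of rod2 and the x axis of clip2, either way round below 0.06 rad) or (distance between rod2 and clip3 below 0.011 m and z of rod2 in the frame of clip3 below 0.003 m and angle between the x axis of rod2 and the x axis of clip3, either way round below 0.06 rad)) and ((distance between rod3 and clip0 below 0.011 m and z of rod3 in the frame of clip0 below 0.003 m and angle between the x axis of rod3 and the x axis of clip0, either way round below 0.06 rad) or (distance between rod3 and clip1 below 0.011 m and z of rod3 in the frame of clip1 below 0.003 m and angle between the x axis of rod3 and the x axis of clip1, either way round below 0.06 rad) or (distance between rod3 and clip2 below 0.011 m and z of rod3 in the frame of clip2 below 0.003 m and angle between the x axis of rod3 and the x axis of clip2, either way round below 0.06 rad) or (distance between rod3 and clip3 below 0.011 m and z of rod3 in the frame of clip3 below 0.003 m and angle between the x axis of rod3 and the x axis of clip3, either way round below 0.06 rad)) and value of joint each of jaw0, jaw1, jaw2, jaw3 below 0.05 rad and horizontal distance between each of plate0, plate1, plate2, plate3 and block below 0.008 m and angle between the x axis of each of plate0, plate1, plate2, plate3 and the x axis of block, either way round below 0.12 rad and angle between the z axis of each of plate0, plate1, plate2, plate3 and the z axis of block, either way round below 0.06 rad and z of plate0 in the frame of block between 0.016 and 0.057 m and z of plate1 in the frame of block between 0.016 and 0.057 m and z of plate2 in the frame of block between 0.016 and 0.057 m and z of plate3 in the frame of block between 0.016 and 0.057 m); the robot touches nothing.
It fails at once if the redbin is pushed more than 3 cm from its place (distance of redbin from where it was at the start of the episode above 0.03 m).
It fails at once if the carton is pushed more than 3 cm from its place (distance of carton from where it was at the start of the episode above 0.03 m).
Of rod0, rod1, rod2, rod3 only 3 to 4 are there at a start; the rules pass over those that are not, and their reading is None.
Of plate0, plate1, plate2, plate3 only 3 to 4 are there at a start; the rules pass over those that are not, and their reading is None.
At some moment in a run one of plate0, plate1, plate2, plate3 may be knocked a few centimetres aside while the robot is not near it.
Once in a run the grip may slacken for a moment while it holds something.
It also fails if it takes over 210 s, if anything falls off the work surface, if the arm or the gripper's body presses on something with over 40 N, if the wrist force passes 120 N, or if a joint passes its speed limit or range.

## Working session

There is one attempt and no reset: what is moved stays moved. The work goes in short steps, Python scripts to look and compute and a tool call to move; the robot and the scene stay as the last step left them, time stands still between calls to the robot, and variables do not carry over. Pictures are saved under pics/ and viewed, at most 14 in all, crops included, and the job is handed in when it is done.

Besides the shell and the picture viewer there is one more tool, called after "Call:" in YAML: its name, and indented under it one key for each argument. jog_arm: Moves the arm, as the interface text tells. Its arguments: {"type":"object","properties":{"increments":{"type":"array","items":{"type":"array","items":{"type":"number"}}}},"required":["increments"]}

```bash
mkdir -p pics; ls
cat > h.py <<'E'
import numpy as np, cv2
from station import observe, viewer, ticket
def grab(n,name=None):
    im=viewer.get_image(n)
    if name: cv2.imwrite(f'pics/{name}.png',im['pixels'])
    return im
def ray(im,u,v):
    f=im['pixels'].shape[0]/2/np.tan(np.radians(im['fovy'])/2)
    P=np.array(im['pose']); d=P[:3,:3]@np.array([(u-im['cx'])/f,(v-im['cy'])/f,1.])
    return P[:3,3],d
def onz(im,u,v,z):
    o,d=ray(im,u,v); return o+d*(z-o[2])/d[2]
def px(im,p):
    f=im['pixels'].shape[0]/2/np.tan(np.radians(im['fovy'])/2)
    P=np.array(im['pose']); q=P[:3,:3].T@(np.array(p)-P[:3,3]); return q[0]/q[2]*f+im['cx'],q[1]/q[2]*f+im['cy']
E
python3 - <<'E'
from h import *
for n in('top','side','wrist'):
    im=grab(n,n+'0'); print(n,im['fovy'],im['cx'],im['cy'],np.round(im['pose'],3).tolist())
s=observe(); print(s)
E
```

```text
pics
top 52.210562834016784 258.9924370195764 193.9593633822935 [[-0.115, -0.97, 0.215, 0.386], [-0.993, 0.112, -0.026, 0.009], [0.002, -0.216, -0.976, 0.887], [0.0, 0.0, 0.0, 1.0]]
side 54.28213065113134 254.19287389183344 192.8122260720797 [[-0.912, -0.3, 0.279, 0.277], [-0.409, 0.693, -0.593, 0.575], [-0.015, -0.656, -0.755, 0.815], [0.0, 0.0, 0.0, 1.0]]
wrist 69.3438516531704 252.72860866669367 195.27433058552947 [[0.444, -0.859, -0.256, 0.32], [-0.896, -0.426, -0.126, -0.483], [-0.001, 0.285, -0.958, 0.373], [0.0, 0.0, 0.0, 1.0]]
{'time_s': 0.15, 'joint_positions': array([-1.23198511e+00,  2.76426777e-01,  1.50584293e+00,  5.46391688e-06,
        1.36066232e+00, -1.21012127e-01]), 'qvel': array([ 1.68705543e-04, -1.16783646e-03, -3.75328790e-03, -7.21565803e-04,
       -1.50821490e-04,  4.71266888e-05]), 'joint_efforts': array([ 3.25594810e-03, -4.17143369e+01, -2.46032453e+01,  2.43321656e-04,
        7.59375544e-03,  1.34906806e-06]), 'tool_pos': array([ 0.25504907, -0.51493751,  0.24765124]), 'eef_rot': array([-3.14026371e+00, -1.66988859e-04,  4.59822088e-01]), 'contact_force': array([-0.79258801, -0.32374308, -0.16204573]), 'moment': array([0.01070238, 0.01322903, 0.01824004]), 'finger_force': 0.0, 'finger_gap': 0.9981532913971404}
```

View pics/top0.png

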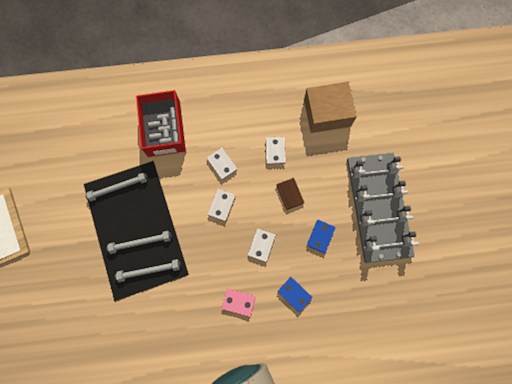

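View pics/side0.png

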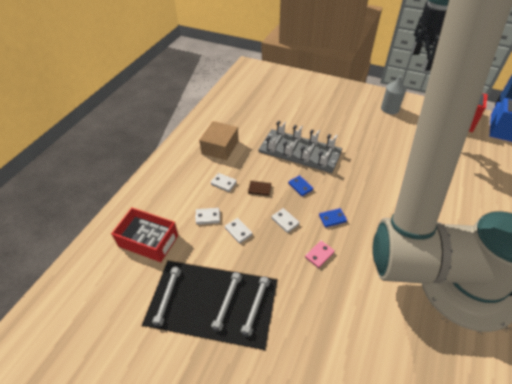

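The top view shows three rods on the mat (ends near (90,193)-(145,180), (112,247)-(167,238) and (120,276)-(177,265)). There are four white plates (near (222,164), (275,151), (222,206), (262,246)), the block at (290,194), and the rack at x 350-412, y 153-265. The blue and pink plates are look-alikes.

Run:
```python
from h import *
im=grab('top','top1'); p=im['pixels']; hsv=cv2.cvtColor(p,cv2.COLOR_BGR2HSV)
def comps(m,lo,hi):
    n,l,st,c=cv2.connectedComponentsWithStats(m.astype(np.uint8))
    return [(l==i) for i in range(1,n) if lo<st[i,4]<hi]
def rect(mask,z):
    pts=np.argwhere(mask)[:,::-1]
    w=np.array([onz(im,u,v,z)[:2] for u,v in pts])
    r=cv2.minAreaRect((w*1000).astype(np.float32)); b=cv2.boxPoints(r)
    e=[b[1]-b[0],b[2]-b[1]]; e=max(e,key=np.linalg.norm); a=np.degrees(np.arctan2(e[1],e[0]))
    return np.round(r[0],1),np.round(r[1],1),round((a+90)%180-90,1), np.round(pts.mean(0)), np.round(w.mean(0)*1000,1)
roi=np.zeros(p.shape[:2],bool); roi[120:330,190:345]=1
def fill(m):
    cs,_=cv2.findContours(m.astype(np.uint8),cv2.RETR_EXTERNAL,cv2.CHAIN_APPROX_NONE); o=np.zeros(m.shape,np.uint8); cv2.drawContours(o,cs,-1,1,-1); return o>0
print('plates')
for m in comps((hsv[...,1]<60)&(hsv[...,2]>150)&roi,200,2000): print(*rect(fill(m),.012))
print('block')
for m in comps((hsv[...,2]<95)&roi&(hsv[...,0]<25),150,2000): print(*rect(m,.012))
print('blue/pink')
for m in comps((hsv[...,1]>150)&(hsv[...,0]>100)&(hsv[...,0]<130)&roi,150,2000): print(*rect(fill(m),.012))
print('rods'); roi[:]=0; roi[160:300,80:190]=1
for m in comps((hsv[...,2]>110)&(hsv[...,1]<70)&roi,100,2000): print(*rect(m,.0165))
r=cv2.resize(p[140:280,330:430],None,fx=5.5,fy=4.2,interpolation=cv2.INTER_CUBIC)
r=cv2.resize(p[145:275,335:425],None,fx=4.6,fy=4.6,interpolation=cv2.INTER_CUBIC); cv2.imwrite('pics/rack.png',r)
m=comps((hsv[...,1]<70)&(hsv[...,2]<140)&(np.arange(512)[None]>340)&(np.arange(512)[None]<420)&(np.arange(384)[:,None]>145)&(np.arange(384)[:,None]<275),500,9000)
for q in m: print('rack',*rect(q,.014))
```

```text
plates
[679.  -65.4] [44.4 64.1] -6.6 [275. 150.] [679.7 -64.7]
[662.3  63.9] [64.6 44.1] 28.3 [221. 163.] [661.7  63.6]
[564.   73.4] [44.3 64.5] -26.2 [221. 204.] [563.8  73.6]
[463.1  -6.5] [44.7 64.4] -25.5 [261. 245.] [462.9  -6.7]
block
[ 724.5 -192.9] [86.1 30.4] 83.4 [326. 125.] [ 726.3 -192.3]
[570.5 -84.4] [63.6 43.7] 14.2 [289. 194.] [570.1 -84.2]
blue/pink
[ 466.9 -141.3] [42.5 62.3] -30.6 [321. 236.] [ 466.7 -141.1]
[348.8 -65.8] [62.4 42.5] 40.4 [295. 294.] [348.3 -66. ]
rods
[635.4 309.8] [ 15.2 136.5] -76.0 [115. 186.] [634.2 309.4]
[503.  264.2] [ 16.8 137.5] -84.2 [138. 241.] [501.7 264.5]
[438.3 247.9] [ 17.9 136.1] -85.1 [147. 270.] [437.2 247.8]
rack [ 518.9 -289.2] [242.3 124.4] 0.0 [380. 208.] [ 515.5 -284.6]
```

View pics/rack.png

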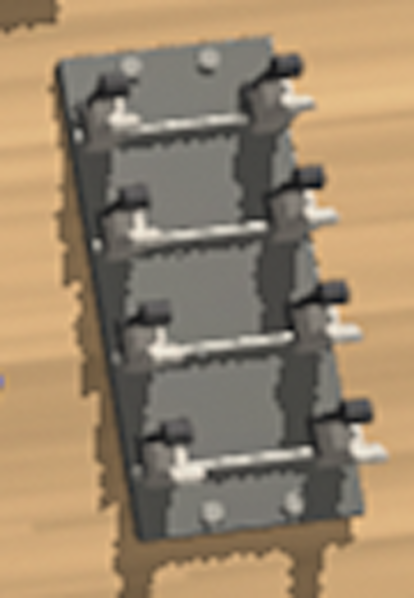

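```bash
cat >> h.py <<'E'
def plan(wps,start=None,vmax=4.8,wmax=8.5):
    """wps: (x,y,z,yawdeg,opening[,rows]) in m; prints tool-frame rows"""
    if start is None:
        s=observe(); start=[*s['tool_pos'],np.degrees(s['eef_rot'][2])]
    cur=np.array(start,float); out=[]
    for w in wps:
        t=np.array(w[:4],float); d=t-cur; d[3]=(d[3]+180)%360-180
        n=int(max(np.ceil(np.linalg.norm(d[:3])*100/vmax),np.ceil(abs(d[3])/wmax),w[5] if len(w)>5 else 1))
        for k in range(n):
            r=(t-cur); r[3]=(r[3]+180)%360-180; r=r/(n-k)
            c,s_=np.cos(np.radians(cur[3])),np.sin(np.radians(cur[3]))
            row=[round(100*(c*r[0]+s_*r[1]),1 if n>1 and k<n-1 else 2),round(100*(s_*r[0]-c*r[1]),1 if n>1 and k<n-1 else 2),round(-100*r[2],2),round(-r[3],1),w[4]]
            out.append(row)
            cur[0]+=(c*row[0]+s_*row[1])/100;cur[1]+=(s_*row[0]-c*row[1])/100;cur[2]-=row[2]/100;cur[3]-=row[3]
    for i in range(0,len(out),8): print(str(out[i:i+8]).replace(' ',''))
    return out
E
python3 - <<'E'
from h import *
im=viewer.get_image('top')
a=onz(im,335+60/4.6,145+62/4.6,.014);b=onz(im,335+140/4.6,145+540/4.6,.014);print(a,b,np.linalg.norm(a-b),np.degrees(np.arctan2(*(a-b)[1::-1])))
plan([(.51,-.25,.27,98,1)])
E
```

```text
[ 0.63811068 -0.23074505  0.014     ] [ 0.39782395 -0.22965236  0.014     ] 0.24028921728671598 -0.2605479311563855
[[np.float64(3.8),np.float64(-1.4),np.float64(-0.25),np.float64(-8.0),1],[np.float64(4.0),np.float64(-0.8),np.float64(-0.24),np.float64(-8.0),1],[np.float64(4.1),np.float64(-0.3),np.float64(-0.25),np.float64(-8.0),1],[np.float64(4.1),np.float64(0.3),np.float64(-0.24),np.float64(-7.9),1],[np.float64(4.0),np.float64(0.9),np.float64(-0.25),np.float64(-8.0),1],[np.float64(3.8),np.float64(1.4),np.float64(-0.24),np.float64(-7.9),1],[np.float64(3.6),np.float64(1.9),np.float64(-0.25),np.float64(-8.0),1],[np.float64(3.3),np.float64(2.4),np.float64(-0.24),np.float64(-7.9),1]]
[[np.float64(2.97),np.float64(2.86),np.float64(-0.25),np.float64(-8.0),1]]
```

Call:
jog_arm:
  increments:
    - [3.8, -1.4, -0.25, -8, 1]
    - [4, -0.8, -0.25, -8, 1]
    - [4.1, -0.3, -0.25, -8, 1]
    - [4.1, 0.3, -0.25, -8, 1]
    - [4, 0.9, -0.25, -8, 1]
    - [3.8, 1.4, -0.25, -8, 1]
    - [3.6, 1.9, -0.25, -8, 1]
    - [3.3, 2.4, -0.25, -8, 1]

```text
time_s: 1.05
tool_pos: [0.4821, -0.2783, 0.2684]
eef_rot: [3.142, 0.0, 1.583]
contact_force: [0.1, -0.6, -1.6]
finger_gap: 0.999
finger_force: 0.0
```

```bash
sed -i "s/            out.append(row)/            row=[float(q)+0. for q in row]; out.append(row)/" h.py
python3 - <<'E'
from h import *
im=grab('wrist','w1'); s=observe(); print(s['tool_pos'],np.degrees(s['eef_rot']),s['time_s'])
cv2.imwrite('pics/w1b.png',cv2.resize(im['pixels'],(768,576),interpolation=cv2.INTER_CUBIC))
E
```

```text
[ 0.48655775 -0.27345591  0.26883799] [179.65935975  -0.27343202  91.1077242 ] 1.1
```

View pics/w1b.png

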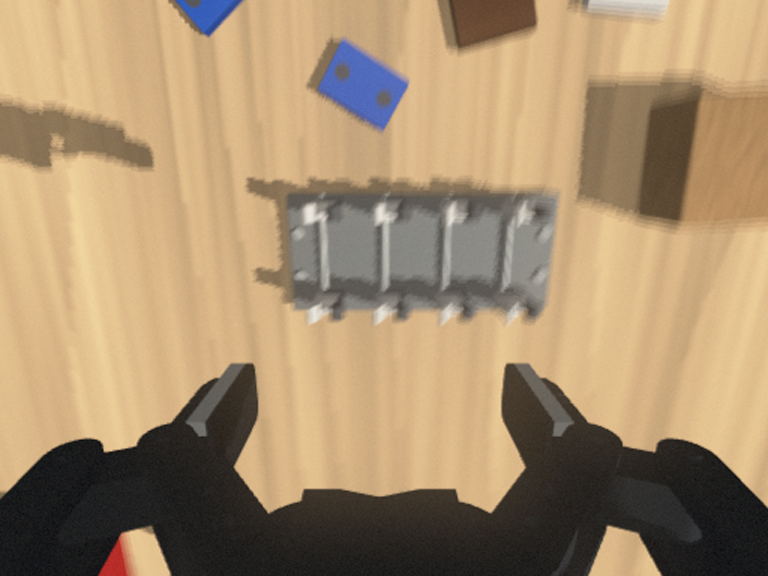

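Call:
jog_arm:
  increments:
    - [0, 3.3, 4.5, 1.1, 1]
    - [0, 0, 4.5, 0, 1]
    - [0, 0, 2.5, 0, 1]
    - [0, 0, 0, 0, 1]

```text
time_s: 1.5
tool_pos: [0.5083, -0.2777, 0.1538]
eef_rot: [-3.134, -0.005, 1.558]
contact_force: [0.1, 0.1, -0.5]
finger_gap: 1.0
finger_force: 0.0
```

Run:
```python
from h import *
im=grab('wrist','w2'); s=observe(); print(s['tool_pos'],np.degrees(s['eef_rot']),s['time_s'])
cv2.imwrite('pics/w2b.png',cv2.resize(im['pixels'][20:300,60:450],None,fx=2,fy=2,interpolation=cv2.INTER_CUBIC))
np.save('w2.npy',im,allow_pickle=True)
```

```text
[ 0.50976669 -0.27888468  0.15637805] [-1.79794453e+02 -1.35263115e-01  8.92304742e+01] 1.55
```

View pics/w2b.png

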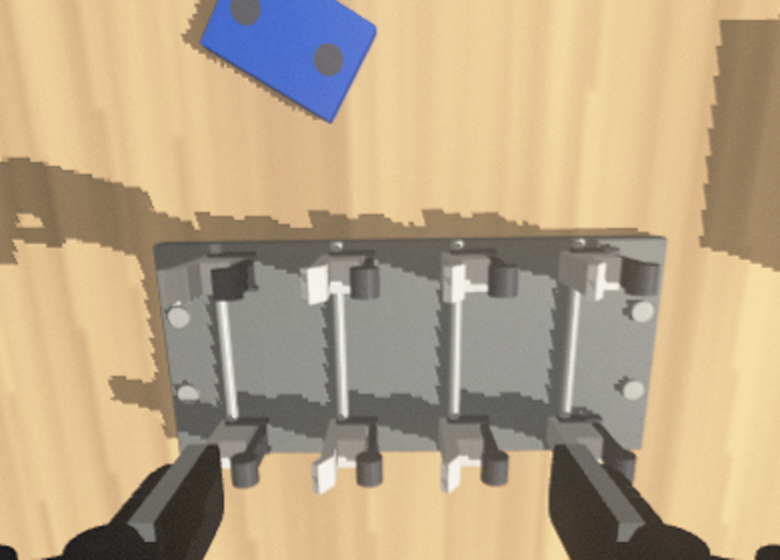

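Run:
```python
from h import *
im=np.load('w2.npy',allow_pickle=True).item()
q=lambda u,v,z: np.round(onz(im,u/2+60,v/2+20,z)*1000,1)[:2]
print('slab',[q(*c,.014) for c in((155,243),(666,237),(178,449),(642,449))])
c=np.mean([q(*c,.014) for c in((155,243),(666,237),(178,449),(642,449))],0);print(c)
for n in((230,283),(365,280),(503,280),(641,278),(245,470),(370,471),(494,468),(620,466)): print('nose',q(*n,.055))
for n in((179,317),(188,393),(642,312),(633,390)): print('screw',q(*n,.015))
for n in((328,283),(460,281),(596,280),(332,470),(455,470)): print('prong',q(*n,.065))
```

```text
slab [array([ 398.3, -229.6]), array([ 639. , -229.8]), array([ 396.5, -336.8]), array([ 640.4, -339. ])]
[ 518.55 -283.8 ]
nose [ 444.2 -242.5]
nose [ 499.4 -241.9]
nose [ 555.4 -242.6]
nose [ 611.1 -242.4]
nose [ 443.2 -327.3]
nose [ 499.6 -328.3]
nose [ 555.3 -327.3]
nose [ 611.5 -326.8]
screw [ 405.8 -265.3]
screw [ 405.8 -305. ]
screw [ 631.5 -265.4]
screw [ 631.6 -305.6]
prong [ 485.4 -241.3]
prong [ 536.7 -241.1]
prong [ 589.4 -241.4]
prong [ 483.7 -322.3]
prong [ 536.6 -322.7]
```

The wrist view shows dark round jaw noses on the +x side and light prongs on the -x side. Slab and noses agree on a rack centre of (518.7, -284.9) mm, with rods lying along world y.

Run:
```python
from h import *
plan([(.445,.20,.17,95,.45)])
```

```text
[[4.3,-0.6,-0.12,-0.5,0.45],[4.4,-0.6,-0.12,-0.5,0.45],[4.4,-0.6,-0.12,-0.5,0.45],[4.4,-0.5,-0.13,-0.5,0.45],[4.4,-0.5,-0.12,-0.5,0.45],[4.3,-0.5,-0.13,-0.5,0.45],[4.4,-0.4,-0.12,-0.6,0.45],[4.4,-0.4,-0.13,-0.5,0.45]]
[[4.3,-0.3,-0.12,-0.6,0.45],[4.4,-0.3,-0.13,-0.5,0.45],[4.35,-0.28,-0.12,-0.6,0.45]]
```

Call:
jog_arm:
  increments:
    - [4.3, -0.6, -0.1, -0.5, 0.45]
    - [4.4, -0.6, -0.1, -0.5, 0.45]
    - [4.4, -0.6, -0.1, -0.5, 0.45]
    - [4.4, -0.5, -0.1, -0.5, 0.45]
    - [4.4, -0.5, -0.1, -0.5, 0.45]
    - [4.3, -0.5, -0.1, -0.5, 0.45]
    - [4.4, -0.4, -0.2, -0.6, 0.45]
    - [4.4, -0.4, -0.2, -0.5, 0.45]

```text
time_s: 2.35
tool_pos: [0.4649, 0.0711, 0.1708]
eef_rot: [3.136, 0.0, 1.628]
contact_force: [1.4, -0.4, 0.3]
finger_gap: 0.45
finger_force: 0.0
```

Call:
jog_arm:
  increments:
    - [4.3, -0.3, -0.2, -0.6, 0.45]
    - [4.4, -0.3, -0.2, -0.5, 0.45]
    - [4.3, -0.3, 0, -0.5, 0.45]
    - [0, 0, 0, 0, 0.45]

```text
time_s: 2.75
tool_pos: [0.4465, 0.2036, 0.1748]
eef_rot: [3.136, -0.004, 1.662]
contact_force: [-0.8, -0.9, -0.0]
finger_gap: 0.452
finger_force: 0.0
```

Run:
```python
from h import *
s=observe(); print(s['tool_pos'],np.degrees(s['eef_rot']),s['time_s'],s['finger_gap'])
im=grab('wrist','w3'); p=im['pixels']; hsv=cv2.cvtColor(p,cv2.COLOR_BGR2HSV)
m=((hsv[...,2]>90)&(hsv[...,1]<60)).astype(np.uint8)
n,l,st,c=cv2.connectedComponentsWithStats(m)
for i in range(1,n):
    if st[i,4]<300: continue
    w=np.array([onz(im,u,v,.016)[:2]*1000 for v,u in np.argwhere(l==i)],np.float32)
    r=cv2.minAreaRect(w); d=np.linalg.svd(w-w.mean(0),full_matrices=False)[2][0]
    print(st[i],np.round(r[0],1),np.round(r[1],1),np.round(w.mean(0),1),np.degrees(np.arctan2(d[1],d[0]))%180)
plan([(.438,.248,.08,95,.45),(.438,.248,.023,95,.45)])
```

```text
[0.44647285 0.20357519 0.17476333] [179.678024    -0.20365131  95.22643205] 2.75 0.4524366255342003
[ 435   14   33  157 2760] [630.1 306.6] [ 25.4 144.2] [628.3 313. ] 103.90039
[ 295   52   30  151 2219] [498. 262.] [ 23.8 146.3] [497.8 267.2] 95.861694
[ 232   63   25  149 2204] [434.  246.4] [ 24.6 147.1] [433.9 251.2] 94.93679
[472 194  29  49 804] [705.4 188. ] [20.3 55.8] [705.5 189.2] 96.039055
[192 233  22  41 395] [396.2 119.1] [53.2 16. ] [397.3 118.9] 77.537735
[292 233  22  41 398] [511.9 129.6] [15.3 53.4] [511.  129.6] 113.2493
[403 281  41  35 722] [671.4  85.6] [28.6 64.2] [667.9  84.1] 142.78308
[[1.6,-0.1,3.15,0.1,0.45],[1.6,-0.2,3.14,0.0,0.45],[1.54,-0.15,3.15,0.1,0.45],[0.0,0.0,2.85,0.0,0.45],[0.0,0.0,2.85,0.0,0.45]]
```

View pics/w3.png

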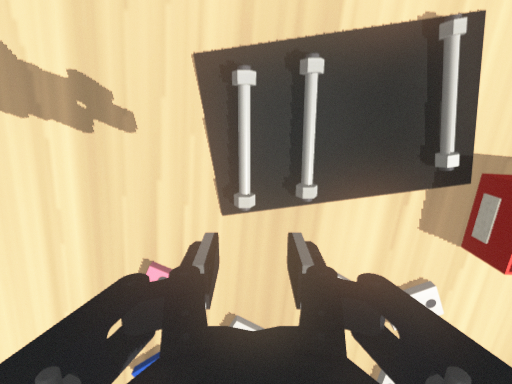

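The wrist view shows the three rods; the left one runs from (245,67) to (245,209), consistent with the top view. I'll grasp it now.

Call:
jog_arm:
  increments:
    - [1.6, 0, 3.15, 0, 0.45]
    - [1.6, -0.1, 3.15, 0, 0.45]
    - [1.6, -0.1, 3.15, 0, 0.45]
    - [0, 0, 2.85, 0, 0.45]
    - [0, 0, 2.8, 0, 0.45]
    - [0, 0, 0, 0, 0.45]
    - [0, 0, 0, 0, 0]
    - [0, 0, 0, 0, 0]

```text
time_s: 3.6
tool_pos: [0.4406, 0.2458, 0.022]
eef_rot: [3.14, -0.0, 1.656]
contact_force: [-1.1, -1.6, 7.9]
finger_gap: 0.121
finger_force: 35.0
```

Call:
jog_arm:
  increments:
    - [0, 0, 0, 0, 0]
    - [0, 0, 0, 0, 0]

```text
time_s: 3.8
tool_pos: [0.4407, 0.2459, 0.0221]
eef_rot: [3.139, 0.001, 1.657]
contact_force: [-0.4, -3.7, 5.5]
finger_gap: 0.107
finger_force: 58.9
```

Run:
```python
from h import *
plan([(.4407,.2459,.11,95,0),(.4347,-.285,.13,90,0)])
```

```text
[[0.0,0.0,-4.39,0.0,0.0],[-0.01,0.0,-4.4,-0.1,0.0],[-4.4,-0.4,-0.17,0.4,0.0],[-4.4,-0.4,-0.17,0.4,0.0],[-4.4,-0.4,-0.17,0.4,0.0],[-4.4,-0.3,-0.17,0.4,0.0],[-4.4,-0.3,-0.16,0.4,0.0],[-4.4,-0.3,-0.17,0.4,0.0]]
[[-4.4,-0.3,-0.16,0.4,0.0],[-4.4,-0.2,-0.17,0.4,0.0],[-4.4,-0.2,-0.16,0.5,0.0],[-4.5,-0.2,-0.17,0.4,0.0],[-4.4,-0.1,-0.16,0.5,0.0],[-4.48,-0.1,-0.17,0.4,0.0]]
```

Call:
jog_arm:
  increments:
    - [0, 0, -4.4, 0, 0]
    - [0, 0, -4.4, 0, 0]
    - [-4.4, -0.4, -0.2, 0.4, 0]
    - [-4.4, -0.4, -0.2, 0.4, 0]
    - [-4.4, -0.4, -0.2, 0.4, 0]
    - [-4.4, -0.3, -0.2, 0.4, 0]
    - [-4.4, -0.3, -0.2, 0.4, 0]
    - [-4.4, -0.3, -0.2, 0.4, 0]

```text
time_s: 4.6
tool_pos: [0.4365, -0.0198, 0.1213]
eef_rot: [3.141, -0.0, 1.615]
contact_force: [0.8, 0.2, -1.1]
finger_gap: 0.105
finger_force: 59.0
```

Call:
jog_arm:
  increments:
    - [-4.4, -0.3, -0.2, 0.4, 0]
    - [-4.4, -0.2, -0.1, 0.4, 0]
    - [-4.4, -0.2, -0.1, 0.5, 0]
    - [-4.5, -0.2, -0.1, 0.4, 0]
    - [-4.4, -0.1, 0, 0.5, 0]
    - [-4.4, -0.1, 0, 0.4, 0]
    - [0, 0, 0, 0, 0]
    - [0, 0, 0, 0, 0]

```text
time_s: 5.4
tool_pos: [0.4323, -0.2841, 0.1257]
eef_rot: [-3.141, -0.001, 1.567]
contact_force: [0.2, 0.6, -2.1]
finger_gap: 0.111
finger_force: 59.0
```

Run:
```python
from h import *
s=observe(); print(s['tool_pos'],np.degrees(s['eef_rot']),s['time_s'],s['finger_gap'],s['finger_force'],s['contact_force'])
t=grab('top');w=grab('wrist')
a=cv2.resize(t['pixels'][140:300,330:450],None,fx=3.0,fy=3.0,interpolation=cv2.INTER_CUBIC)
b=w['pixels'][:,:436]
c=np.zeros((480,800,3),np.uint8); c[:480,:360]=a; c[:384,360:796]=b; cv2.imwrite('pics/c1.png',c)
np.save('c1.npy',[t,w])
```

```text
[ 0.43227136 -0.28408426  0.12565514] [-1.79980687e+02 -6.29374941e-02  8.98076256e+01] 5.4 0.11054259065360356 59.04435396194458 [ 0.21568116  0.57509199 -2.12206694]
```

View pics/c1.png

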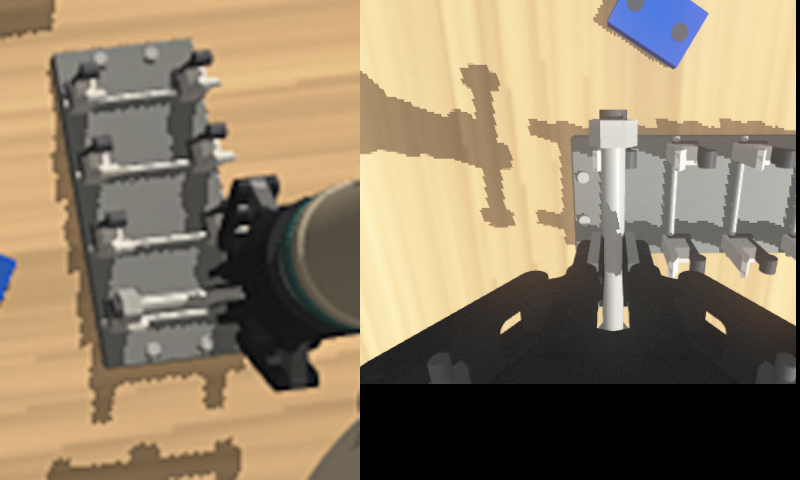

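The rod is held; the far nut is at wrist (253, 110-150). I'll compute the rod's middle along y.

Run:
```python
from h import *
t,w=np.load('c1.npy',allow_pickle=True)
for v,z in((110,.116),(121,.126),(140,.126),(148,.116)): print(v,np.round(onz(w,253,v,z)*1000,1))
# top view: nut near (115..145, 290..315) in crop
for u,v in((112,302),(145,300)):
    print('top',np.round(onz(t,330+u/3,140+v/3,.121)*1000,1))
# where would things project for rod mid y=-.284
for z in(.116,.126):
    for y in(-.217,-.229): print(z,y,px(w,(.4323,y,z)),px(t,(.4323,y,z)))
```

```text
110 [ 432.1 -209.6  116. ]
121 [ 432.1 -214.3  126. ]
140 [ 432.1 -222.5  126. ]
148 [ 432.1 -227.2  116. ]
top [ 437.2 -211.4  121. ]
top [ 436. -233.  121.]
0.116 -0.217 (np.float64(253.40446349197398), np.float64(126.27738074800315)) (np.float64(369.89778880062283), np.float64(243.07945420896795))
0.116 -0.229 (np.float64(253.43600936592844), np.float64(151.6839047676043)) (np.float64(375.92250030698597), np.float64(242.37575160530787))
0.126 -0.217 (np.float64(253.41478014379), np.float64(127.3054794722345)) (np.float64(371.3315969933386), np.float64(242.59589514036196))
0.126 -0.229 (np.float64(253.44845891671667), np.float64(154.6273975367781)) (np.float64(377.4331423862159), np.float64(241.88334948797728))
```

Call:
jog_arm:
  increments:
    - [-0.4, 0.25, 0, -0.2, 0]
    - [0, 0, 3, 0, 0]
    - [0, 0, 2, 0, 0]
    - [0, 0, 0.4, 0, 0]
    - [0, 0, 0.4, 0, 0]
    - [0, 0, 0.4, 0, 0]
    - [0, 0, 0.3, 0, 0]

```text
time_s: 6.2
tool_pos: [0.4334, -0.2864, 0.0622]
eef_rot: [-3.138, -0.001, 1.575]
contact_force: [-8.1, 0.2, 7.2]
finger_gap: 0.108
finger_force: 60.0
```

Call:
jog_arm:
  increments:
    - [0, 0, 0.3, 0, 0]
    - [0, 0, 0.3, 0, 0]
    - [0, 0, 0, 0, 0]

```text
time_s: 6.5
tool_pos: [0.4351, -0.2868, 0.0553]
eef_rot: [-3.141, -0.0, 1.574]
contact_force: [-1.8, 1.4, -1.2]
finger_gap: 0.108
finger_force: 58.9
```

Call:
jog_arm:
  increments:
    - [0, 0, 0.2, 0, 0]
    - [0, 0, 0.2, 0, 0]
    - [0, 0, 0, 0, 0]

```text
time_s: 6.8
tool_pos: [0.4353, -0.287, 0.0547]
eef_rot: [3.141, 0.0, 1.574]
contact_force: [-6.9, 5.8, 26.5]
finger_gap: 0.11
finger_force: 61.9
```

Firm stop at the seated height, so I'll release, lift and go to the next rod.

Call:
jog_arm:
  increments:
    - [0, 0, -0.3, 0, 0]
    - [0, 0, 0, 0, 0.35]
    - [0, 0, 0, 0, 0.35]
    - [0, 0, -3, 0, 0.35]
    - [0, 0, -4, 0, 0.35]
    - [0, 0, 0, 0, 0.35]

```text
time_s: 7.4
tool_pos: [0.4389, -0.2905, 0.1287]
eef_rot: [3.132, 0.008, 1.573]
contact_force: [1.2, -0.0, 0.9]
finger_gap: 0.351
finger_force: 0.0
```

Run:
```python
from h import *
s=observe(); print(s['tool_pos'],np.degrees(s['eef_rot']),s['time_s'],s['finger_gap'])
w=grab('wrist'); cv2.imwrite('pics/w4.png',w['pixels'][:,:436])
plan([(.501,.260,.13,95.8,.45),(.501,.264,.023,95.8,.45)])
```

```text
[ 0.43888388 -0.29049922  0.12869826] [179.47204566   0.4441087   90.1461506 ] 7.4 0.35094742004596924
[[4.6,0.5,-0.03,-0.5,0.45],[4.6,0.6,-0.03,-0.5,0.45],[4.6,0.6,-0.03,-0.5,0.45],[4.6,0.7,-0.03,-0.5,0.45],[4.5,0.7,-0.03,-0.5,0.45],[4.5,0.7,-0.03,-0.5,0.45],[4.5,0.8,-0.03,-0.4,0.45],[4.5,0.8,-0.03,-0.5,0.45]]
[[4.5,0.9,-0.03,-0.4,0.45],[4.6,0.9,-0.03,-0.5,0.45],[4.5,0.9,-0.02,-0.4,0.45],[4.54,0.94,-0.03,-0.5,0.45],[0.1,0.0,3.57,0.0,0.45],[0.1,0.0,3.57,0.0,0.45],[0.19,0.04,3.56,0.0,0.45]]
```

View pics/w4.png

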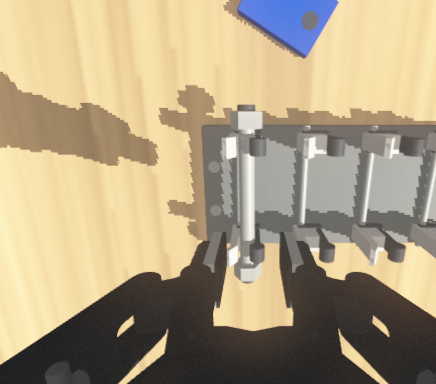

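The first rod lies under both noses, with nuts at (246,115) and (247,270) outside the forks. Next is rod 2.

Call:
jog_arm:
  increments:
    - [4.6, 0.5, 0, -0.5, 0.45]
    - [4.6, 0.6, 0, -0.5, 0.45]
    - [4.6, 0.6, 0, -0.5, 0.45]
    - [4.6, 0.7, 0, -0.5, 0.45]
    - [4.5, 0.7, 0, -0.5, 0.45]
    - [4.5, 0.7, 0, -0.5, 0.45]
    - [4.5, 0.8, 0, -0.4, 0.45]
    - [4.5, 0.8, 0, -0.5, 0.45]

```text
time_s: 8.25
tool_pos: [0.477, 0.08, 0.1229]
eef_rot: [-3.141, -0.0, 1.642]
contact_force: [0.8, -0.1, 0.5]
finger_gap: 0.451
finger_force: 0.0
```

Call:
jog_arm:
  increments:
    - [4.5, 0.9, 0, -0.4, 0.45]
    - [4.6, 0.9, 0, -0.5, 0.45]
    - [4.5, 0.9, 0, -0.4, 0.45]
    - [4.5, 0.9, 0, -0.5, 0.45]
    - [0, 0, 3.5, 0, 0.45]
    - [0, 0, 1.5, 0, 0.45]
    - [0, 0, 0, 0, 0.45]
    - [0, 0, 0, 0, 0.45]

```text
time_s: 9.05
tool_pos: [0.4981, 0.2614, 0.0731]
eef_rot: [-3.14, 0.0, 1.673]
contact_force: [0.6, -0.1, 0.3]
finger_gap: 0.45
finger_force: 0.0
```

Call:
jog_arm:
  increments:
    - [0.3, 0.2, 2, 0, 0.45]
    - [0, 0, 2, 0, 0.45]
    - [0, 0, 1, 0, 0.45]
    - [0, 0, 0, 0, 0.45]
    - [0, 0, 0, 0, 0]
    - [0, 0, 0, 0, 0]
    - [0, 0, 0, 0, 0]
    - [0, 0, 0, 0, 0]

```text
time_s: 9.85
tool_pos: [0.5008, 0.2648, 0.0252]
eef_rot: [3.139, -0.0, 1.673]
contact_force: [-0.1, -0.9, 6.2]
finger_gap: 0.108
finger_force: 58.8
```

Run:
```python
from h import *
s=observe(); print(s['tool_pos'],np.degrees(s['eef_rot']),s['time_s'],s['finger_gap'],s['finger_force'],s['contact_force'])
x,y,z=s['tool_pos']
plan([(x,y,.12,95.8,0),(.4907,-.286,.13,90,0)])
```

```text
[0.50079296 0.26477727 0.02518564] [ 1.79870500e+02 -1.71942601e-02  9.58469786e+01] 9.85 0.10800493118264426 58.82672846317291 [-0.14737638 -0.89514243  6.1858014 ]
[[0.0,0.0,-4.74,0.0,0.0],[0.0,0.0,-4.74,0.0,0.0],[-4.6,-0.6,-0.08,0.5,0.0],[-4.6,-0.5,-0.08,0.5,0.0],[-4.6,-0.5,-0.08,0.5,0.0],[-4.6,-0.4,-0.08,0.5,0.0],[-4.6,-0.4,-0.09,0.5,0.0],[-4.6,-0.3,-0.08,0.5,0.0]]
[[-4.5,-0.3,-0.09,0.5,0.0],[-4.6,-0.3,-0.08,0.5,0.0],[-4.6,-0.2,-0.09,0.5,0.0],[-4.5,-0.2,-0.08,0.4,0.0],[-4.6,-0.2,-0.09,0.5,0.0],[-4.52,-0.11,-0.08,0.4,0.0]]
```

Call:
jog_arm:
  increments:
    - [0, 0, -4.7, 0, 0]
    - [0, 0, -4.7, 0, 0]
    - [-4.6, -0.6, -0.1, 0.5, 0]
    - [-4.6, -0.5, -0.1, 0.5, 0]
    - [-4.6, -0.5, -0.1, 0.5, 0]
    - [-4.6, -0.4, -0.1, 0.5, 0]
    - [-4.6, -0.4, -0.1, 0.5, 0]
    - [-4.6, -0.3, -0.1, 0.5, 0]

```text
time_s: 10.65
tool_pos: [0.4946, -0.0143, 0.1239]
eef_rot: [3.142, -0.0, 1.62]
contact_force: [0.4, -0.5, -1.4]
finger_gap: 0.105
finger_force: 59.4
```

Call:
jog_arm:
  increments:
    - [-4.5, -0.3, -0.1, 0.5, 0]
    - [-4.6, -0.3, -0.1, 0.5, 0]
    - [-4.6, -0.2, -0.1, 0.5, 0]
    - [-4.5, -0.2, -0.1, 0.4, 0]
    - [-4.6, -0.2, -0.1, 0.5, 0]
    - [-4.5, -0.1, 0, 0.4, 0]
    - [0, 0, 0, 0, 0]
    - [0, 0, 0, 0, 0]

```text
time_s: 11.45
tool_pos: [0.4894, -0.2866, 0.1284]
eef_rot: [-3.141, -0.001, 1.569]
contact_force: [-0.4, 0.8, -1.4]
finger_gap: 0.107
finger_force: 59.3
```

Run:
```python
from h import *
s=observe(); print(s['tool_pos'],np.degrees(s['eef_rot']),s['time_s'],s['finger_gap'],s['finger_force'],s['contact_force'])
w=grab('wrist'); p=w['pixels']
hsv=cv2.cvtColor(p,cv2.COLOR_BGR2HSV)
print(p[95:165:2,251:255].mean((1,2)).round())
x,y,z=s['tool_pos']
for yy in(-.217,-.229): print(px(w,(x,y+.285+yy,z-.001)))
```

```text
[ 0.48940565 -0.28662517  0.12841185] [-1.79953495e+02 -6.97905125e-02  8.99045007e+01] 11.45 0.10733817184620574 59.34350609779358 [-0.42442152  0.80657936 -1.38670685]
[206. 205. 206. 205. 206. 206. 205. 206. 206. 206. 205. 115. 129. 131.
 130. 123. 150. 227. 228. 225. 223. 222. 224. 222. 220. 222. 222. 222.
 221. 223. 218. 218. 218. 216. 217.]
(np.float64(252.9852377524303), np.float64(122.21416869813224))
(np.float64(253.0244188030429), np.float64(149.5217431261927))
```

Call:
jog_arm:
  increments:
    - [0.4, 0.15, 0, 0, 0]
    - [0, 0, 3, 0, 0]
    - [0, 0, 2, 0, 0]
    - [0, 0, 0.4, 0, 0]
    - [0, 0, 0.4, 0, 0]
    - [0, 0, 0.4, 0, 0]
    - [0, 0, 0.4, 0, 0]
    - [0, 0, 0.4, 0, 0]

```text
time_s: 12.3
tool_pos: [0.4898, -0.2804, 0.0601]
eef_rot: [-3.138, -0.001, 1.573]
contact_force: [-6.0, 0.1, -0.4]
finger_gap: 0.113
finger_force: 59.6
```

Call:
jog_arm:
  increments:
    - [0, 0, 0.3, 0, 0]
    - [0, 0, 0.2, 0, 0]
    - [0, 0, 0, 0, 0]

```text
time_s: 12.6
tool_pos: [0.4909, -0.2806, 0.0578]
eef_rot: [-3.141, -0.0, 1.573]
contact_force: [-8.3, 4.4, 21.0]
finger_gap: 0.103
finger_force: 61.8
```

Call:
jog_arm:
  increments:
    - [0, 0, -0.3, 0, 0]
    - [0, 0, 0, 0, 0.35]
    - [0, 0, 0, 0, 0.35]
    - [0, 0, -3, 0, 0.35]
    - [0, 0, -4, 0, 0.35]
    - [0, 0, 0, 0, 0.35]
    - [0, 0, 0, 0, 0.35]

```text
time_s: 13.3
tool_pos: [0.4927, -0.2825, 0.1281]
eef_rot: [3.138, 0.002, 1.572]
contact_force: [0.2, -0.2, 0.0]
finger_gap: 0.35
finger_force: 0.0
```

Run:
```python
from h import *
s=observe(); print(s['tool_pos'],np.degrees(s['eef_rot']),s['time_s'],s['finger_gap'])
w=grab('wrist'); print(w['pixels'][90:300:2,248:254].mean((1,2)).round().astype(int).tolist()); cv2.imwrite('pics/w5.png',w['pixels'])
plan([(.633,.309,.13,104,.45)])
```

```text
[ 0.49268544 -0.28253202  0.1281051 ] [1.79819952e+02 1.17106077e-01 9.00525821e+01] 13.3 0.34985450025947223
[213, 212, 212, 213, 212, 212, 212, 212, 212, 212, 212, 195, 134, 120, 107, 227, 227, 222, 223, 223, 223, 222, 222, 225, 227, 228, 228, 227, 141, 140, 131, 130, 130, 131, 130, 130, 139, 170, 205, 227, 227, 227, 226, 226, 225, 226, 226, 226, 226, 225, 225, 225, 225, 224, 224, 224, 223, 223, 224, 223, 223, 222, 223, 222, 222, 222, 222, 221, 220, 220, 220, 221, 220, 219, 219, 219, 218, 218, 218, 219, 198, 137, 133, 128, 128, 128, 128, 136, 170, 194, 187, 128, 146, 223, 219, 219, 218, 219, 218, 137, 199, 205, 205, 205, 205]
[[4.5,1.1,-0.02,-1.1,0.45],[4.5,1.2,-0.02,-1.1,0.45],[4.5,1.3,-0.02,-1.1,0.45],[4.5,1.3,-0.03,-1.1,0.45],[4.5,1.4,-0.02,-1.1,0.45],[4.4,1.5,-0.03,-1.1,0.45],[4.4,1.6,-0.02,-1.0,0.45],[4.4,1.7,-0.03,-1.1,0.45]]
[[4.3,1.8,-0.02,-1.0,0.45],[4.3,1.8,-0.03,-1.1,0.45],[4.3,1.9,-0.02,-1.0,0.45],[4.2,2.0,-0.03,-1.1,0.45],[4.14,2.14,-0.02,-1.0,0.45]]
```

Call:
jog_arm:
  increments:
    - [4.5, 1.1, 0, -1.1, 0.45]
    - [4.5, 1.2, 0, -1.1, 0.45]
    - [4.5, 1.3, 0, -1.1, 0.45]
    - [4.5, 1.3, 0, -1.1, 0.45]
    - [4.5, 1.4, 0, -1.1, 0.45]
    - [4.4, 1.5, 0, -1.1, 0.45]
    - [4.4, 1.6, 0, -1, 0.45]
    - [4.4, 1.7, 0, -1.1, 0.45]

```text
time_s: 14.15
tool_pos: [0.5774, 0.084, 0.1252]
eef_rot: [-3.139, -0.0, 1.724]
contact_force: [1.3, -0.3, 0.8]
finger_gap: 0.447
finger_force: 0.0
```

Call:
jog_arm:
  increments:
    - [4.3, 1.8, 0, -1, 0.45]
    - [4.3, 1.8, 0, -1.1, 0.45]
    - [4.3, 1.9, 0, -1, 0.45]
    - [4.2, 2, 0, -1.1, 0.45]
    - [4.1, 2.1, 0, -1, 0.45]
    - [0, 0, 4, 0, 0.45]
    - [0, 0, 0, 0, 0.45]
    - [0, 0, 0, 0, 0.45]

```text
time_s: 14.95
tool_pos: [0.6309, 0.3076, 0.0845]
eef_rot: [-3.136, 0.001, 1.814]
contact_force: [0.2, 0.3, 0.3]
finger_gap: 0.449
finger_force: 0.0
```

Run:
```python
from h import *
s=observe(); print(s['tool_pos'],np.degrees(s['eef_rot']),s['time_s'],s['finger_gap'])
w=grab('wrist'); cv2.imwrite('pics/w6.png',w['pixels'])
p=w['pixels']; hsv=cv2.cvtColor(p,cv2.COLOR_BGR2HSV)
m=((hsv[...,2]>90)&(hsv[...,1]<60)).astype(np.uint8); m[:, :150]=0; m[:,350:]=0
n,l,st,c=cv2.connectedComponentsWithStats(m)
for i in range(1,n):
    if st[i,4]>300:
        print(st[i]); 
        for v in(st[i,1],st[i,1]+st[i,3]-1):
            u=np.argwhere(l[v]==i).mean(); print(u,v,onz(w,u,v,.022))
plan([(.6345,.310,.024,104,.45)])
```

```text
[0.63091877 0.30760609 0.08445521] [-1.79672283e+02  5.62715146e-02  1.03952488e+02] 14.95 0.44946907210370834
[ 238  113   37  186 3733]
258.5 113 [0.61651061 0.37809052 0.022     ]
255.5 298 [0.6489882  0.24091113 0.022     ]
[193 233  21  41 378]
209.0 233 [0.60202077 0.28702362 0.022     ]
201.5 273 [0.60302725 0.25261567 0.022     ]
[292 232  22  42 417]
295.0 232 [0.66325835 0.30326326 0.022     ]
303.5 273 [0.67931931 0.27192138 0.022     ]
[[0.1,0.1,3.11,0.0,0.45],[0.08,0.18,3.12,-0.1,0.45]]
```

Call:
jog_arm:
  increments:
    - [0.2, 0.2, 3, 0, 0.45]
    - [0, 0, 3, 0, 0.45]
    - [0, 0, 0, 0, 0.45]
    - [0, 0, 0, 0, 0]
    - [0, 0, 0, 0, 0]
    - [0, 0, 0, 0, 0]
    - [0, 0, 0, 0, 0]
    - [0, 0, 0, 0, 0]

```text
time_s: 15.8
tool_pos: [0.6355, 0.3107, 0.0296]
eef_rot: [3.138, 0.0, 1.814]
contact_force: [-0.4, -2.8, 5.1]
finger_gap: 0.103
finger_force: 59.0
```

Run:
```python
from h import *
s=observe(); print(s['tool_pos'],np.degrees(s['eef_rot']),s['time_s'],s['finger_gap'],s['finger_force'],s['contact_force'])
x,y,z=s['tool_pos']
plan([(x,y,.12,104,0),(.5467,-.286,.13,90,0)])
```

```text
[0.63545727 0.31073551 0.02957454] [1.79773016e+02 2.69926786e-02 1.03946927e+02] 15.8 0.10287744472528094 59.04590964317322 [-0.39525668 -2.77422273  5.06457069]
[[0.0,0.0,-4.52,0.0,0.0],[0.0,0.0,-4.52,-0.1,0.0],[-4.3,-1.8,-0.08,1.1,0.0],[-4.3,-1.7,-0.08,1.1,0.0],[-4.4,-1.6,-0.08,1.1,0.0],[-4.4,-1.5,-0.08,1.1,0.0],[-4.4,-1.4,-0.08,1.1,0.0],[-4.4,-1.4,-0.08,1.1,0.0]]
[[-4.5,-1.3,-0.07,1.1,0.0],[-4.5,-1.2,-0.08,1.1,0.0],[-4.5,-1.1,-0.07,1.0,0.0],[-4.5,-1.0,-0.08,1.1,0.0],[-4.5,-0.9,-0.07,1.0,0.0],[-4.6,-0.9,-0.08,1.1,0.0],[-4.56,-0.75,-0.07,1.0,0.0]]
```

Measured z is high, so this grip is only at the fingertips; I'll regrasp lower.

Call:
jog_arm:
  increments:
    - [0, 0, 0, 0, 0.3]
    - [0, 0, 0, 0, 0.3]
    - [0, 0, 0.5, 0, 0.3]
    - [0, 0, 0, 0, 0.3]
    - [0, 0, 0, 0, 0]
    - [0, 0, 0, 0, 0]
    - [0, 0, 0, 0, 0]
    - [0, 0, 0, 0, 0]

```text
time_s: 16.6
tool_pos: [0.6338, 0.3107, 0.0216]
eef_rot: [-3.141, 0.0, 1.814]
contact_force: [-0.1, 0.4, -2.2]
finger_gap: 0.112
finger_force: 58.5
```

Call:
jog_arm:
  increments:
    - [0, 0, -4.9, 0, 0]
    - [0, 0, -4.9, 0, 0]
    - [-4.3, -1.8, -0.1, 1.1, 0]
    - [-4.3, -1.7, -0.1, 1.1, 0]
    - [-4.4, -1.6, -0.1, 1.1, 0]
    - [-4.4, -1.5, -0.1, 1.1, 0]
    - [-4.4, -1.4, -0.1, 1.1, 0]
    - [-4.4, -1.4, -0.1, 1.1, 0]

```text
time_s: 17.4
tool_pos: [0.5921, 0.0336, 0.1261]
eef_rot: [3.141, 0.0, 1.698]
contact_force: [0.2, -0.3, -2.2]
finger_gap: 0.111
finger_force: 59.1
```

Call:
jog_arm:
  increments:
    - [-4.5, -1.3, -0.1, 1.1, 0]
    - [-4.5, -1.2, -0.1, 1.1, 0]
    - [-4.5, -1.1, -0.1, 1, 0]
    - [-4.5, -1, -0.1, 1.1, 0]
    - [-4.5, -0.9, -0.1, 1, 0]
    - [-4.6, -0.9, 0, 1.1, 0]
    - [-4.5, -0.7, 0, 1, 0]
    - [0, 0, 0, 0, 0]

```text
time_s: 18.2
tool_pos: [0.5441, -0.2917, 0.131]
eef_rot: [3.14, 0.005, 1.564]
contact_force: [-0.2, 0.8, -1.9]
finger_gap: 0.108
finger_force: 59.0
```

Call:
jog_arm:
  increments:
    - [0, 0, 0, 0, 0]
    - [0, 0, 0, 0, 0]

```text
time_s: 18.4
tool_pos: [0.5444, -0.2841, 0.1307]
eef_rot: [-3.141, -0.001, 1.57]
contact_force: [0.1, 0.2, -2.4]
finger_gap: 0.112
finger_force: 59.0
```

```bash
cat > nut.py <<'E'
from h import *
s=observe(); print(s['tool_pos'],np.degrees(s['eef_rot']),s['time_s'],s['finger_gap'],s['finger_force'],s['contact_force'])
w=grab('wrist'); p=w['pixels']
print(list(zip(range(95,165,2),p[95:165:2,251:255].mean((1,2)).round().astype(int).tolist())))
x,y,z=s['tool_pos']
for yy in(.067,.055): print(px(w,(x,y+yy,z-.001)))
E
python3 nut.py
```

```text
[ 0.54437802 -0.28409541  0.13072145] [-1.79958978e+02 -7.15808086e-02  8.99615085e+01] 18.4 0.11192041177654469 58.98481070995331 [ 0.12145809  0.22506014 -2.42911188]
[(95, 216), (97, 215), (99, 216), (101, 215), (103, 216), (105, 215), (107, 216), (109, 215), (111, 215), (113, 215), (115, 215), (117, 201), (119, 130), (121, 130), (123, 129), (125, 128), (127, 123), (129, 208), (131, 225), (133, 225), (135, 222), (137, 220), (139, 219), (141, 220), (143, 219), (145, 218), (147, 218), (149, 219), (151, 220), (153, 219), (155, 222), (157, 216), (159, 215), (161, 215), (163, 215)]
(np.float64(253.0979130771047), np.float64(124.56897067375293))
(np.float64(253.10754574945366), np.float64(151.75014387768599))
```

Call:
jog_arm:
  increments:
    - [0.1, 0.25, 0, 0, 0]
    - [0, 0, 3, 0, 0]
    - [0, 0, 2.2, 0, 0]
    - [0, 0, 0.4, 0, 0]
    - [0, 0, 0.4, 0, 0]
    - [0, 0, 0.4, 0, 0]
    - [0, 0, 0.4, 0, 0]
    - [0, 0, 0.4, 0, 0]

```text
time_s: 19.25
tool_pos: [0.5454, -0.2838, 0.0614]
eef_rot: [-3.138, 0.001, 1.572]
contact_force: [-7.1, 1.2, 5.9]
finger_gap: 0.111
finger_force: 60.0
```

Call:
jog_arm:
  increments:
    - [0, 0, 0.4, 0, 0]
    - [0, 0, 0.3, 0, 0]
    - [0, 0, 0, 0, 0]

```text
time_s: 19.55
tool_pos: [0.5472, -0.2842, 0.0543]
eef_rot: [3.141, 0.001, 1.571]
contact_force: [-5.2, 1.1, 6.1]
finger_gap: 0.107
finger_force: 59.9
```

Call:
jog_arm:
  increments:
    - [0, 0, 0.2, 0, 0]
    - [0, 0, 0.1, 0, 0]
    - [0, 0, 0, 0, 0]

```text
time_s: 19.85
tool_pos: [0.5472, -0.2842, 0.0541]
eef_rot: [3.14, 0.002, 1.571]
contact_force: [-8.7, 4.3, 22.8]
finger_gap: 0.11
finger_force: 61.6
```

Call:
jog_arm:
  increments:
    - [0, 0, -0.3, 0, 0]
    - [0, 0, 0, 0, 0.35]
    - [0, 0, 0, 0, 0.35]
    - [0, 0, -3, 0, 0.35]
    - [0, 0, -4, 0, 0.35]
    - [0, 0, -4, 0, 0.7]
    - [0, 0, 0, 0, 0.7]
    - [0, 0, 0, 0, 0.7]

```text
time_s: 20.65
tool_pos: [0.5484, -0.2847, 0.1633]
eef_rot: [3.138, 0.002, 1.57]
contact_force: [-0.3, -0.0, -1.3]
finger_gap: 0.702
finger_force: 0.0
```

```bash
cat > look.py <<'E'
from h import *
im=grab('top'); p=im['pixels']; hsv=cv2.cvtColor(p,cv2.COLOR_BGR2HSV)
s=observe(); print(s['tool_pos'],np.degrees(s['eef_rot']),s['time_s'])
roi=np.zeros(p.shape[:2],bool); roi[100:350,170:345]=1
cs,_=cv2.findContours(((hsv[...,1]<60)&(hsv[...,2]>150)&roi).astype(np.uint8),cv2.RETR_EXTERNAL,cv2.CHAIN_APPROX_NONE)
for c in cs:
    if cv2.contourArea(c)<120: continue
    w=np.array([onz(im,u,v,.012)[:2]*1000 for u,v in c[:,0]],np.float32); r=cv2.minAreaRect(w); b=cv2.boxPoints(r)
    e=max(b[1]-b[0],b[2]-b[1],key=np.linalg.norm); print('plate',np.round(r[0],1),np.round(r[1],1),round(np.degrees(np.arctan2(e[1],e[0])),1)%180)
E
python3 look.py
python3 - <<'E'
from h import *
w=grab('wrist'); cv2.imwrite('pics/w7.png',w['pixels'])
E
```

```text
[ 0.54739902 -0.28412053  0.16177703] [1.79971442e+02 7.49370085e-03 8.99486356e+01] 20.7
plate [282.4  55.3] [181.   64.5] 83.4
plate [463.1  -6.5] [44.7 64.6] 154.5
plate [564.1  73.4] [44.6 64.5] 153.5
plate [662.5  63.7] [64.6 45.3] 28.3
plate [679.  -65.4] [44.4 64.1] 173.4
```

View pics/w7.png

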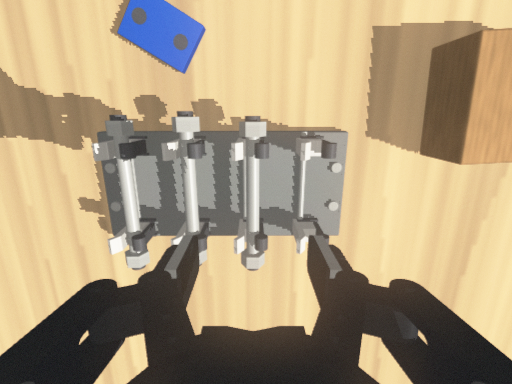

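All three rods lie seated under both noses. The plates are unmoved, so I start with plate D.

Run:
```python
from h import *
plan([(.679,-.0654,.10,-6.6,.7)])
```

```text
[[1.8,1.1,0.51,8.0,0.7],[2.0,0.8,0.51,8.0,0.7],[2.1,0.6,0.51,8.1,0.7],[2.1,0.3,0.51,8.0,0.7],[2.1,0.0,0.51,8.1,0.7],[2.1,-0.3,0.51,8.0,0.7],[2.0,-0.6,0.5,8.1,0.7],[1.9,-0.9,0.51,8.0,0.7]]
[[1.8,-1.2,0.5,8.1,0.7],[1.6,-1.4,0.51,8.0,0.7],[1.4,-1.6,0.5,8.1,0.7],[1.05,-1.86,0.51,8.0,0.7]]
```

Call:
jog_arm:
  increments:
    - [1.8, 1.1, 0.5, 8, 0.7]
    - [2, 0.8, 0.5, 8, 0.7]
    - [2.1, 0.6, 0.5, 8.1, 0.7]
    - [2.1, 0.3, 0.5, 8, 0.7]
    - [2.1, 0, 0.5, 8.1, 0.7]
    - [2.1, -0.3, 0.5, 8, 0.7]
    - [2, -0.6, 0.5, 8.1, 0.7]
    - [1.9, -0.9, 0.5, 8, 0.7]

```text
time_s: 21.55
tool_pos: [0.6356, -0.1384, 0.1196]
eef_rot: [-3.139, 0.002, 0.442]
contact_force: [-0.6, -0.4, -0.3]
finger_gap: 0.701
finger_force: 0.0
```

Call:
jog_arm:
  increments:
    - [1.8, -1.2, 0.5, 8.1, 0.7]
    - [1.6, -1.4, 0.5, 8, 0.7]
    - [1.4, -1.6, 0.5, 8.1, 0.7]
    - [1.1, -1.9, 0.5, 8, 0.7]
    - [0, 0, 0, 0, 0.7]
    - [0, 0, 0, 0, 0.7]
    - [0, 0, 0, 0, 0.7]

```text
time_s: 22.25
tool_pos: [0.6791, -0.066, 0.1012]
eef_rot: [3.141, 0.002, -0.113]
contact_force: [-0.7, 0.3, 0.7]
finger_gap: 0.698
finger_force: 0.0
```

Run:
```python
from h import *
plan([(.679,-.0654,.015,-6.6,.7)])
w=grab('wrist');p=w['pixels'];hsv=cv2.cvtColor(p,cv2.COLOR_BGR2HSV)
cs,_=cv2.findContours(((hsv[...,1]<50)&(hsv[...,2]>170)).astype(np.uint8),cv2.RETR_EXTERNAL,cv2.CHAIN_APPROX_NONE)
c=max(cs,key=cv2.contourArea); b=cv2.boxPoints(cv2.minAreaRect(c)); W=np.array([onz(w,u,v,.012)[:2]*1000 for u,v in b]); print(W.mean(0),np.linalg.norm(W[1]-W[0]),np.linalg.norm(W[2]-W[1]))
cv2.imwrite('pics/w8.png',p)
```

```text
[[0.0,0.0,4.31,0.1,0.7],[-0.02,-0.06,4.31,0.0,0.7]]
[661.61744346  61.29142113] 50.20976407802267 65.43820514702846
```

View pics/w8.png

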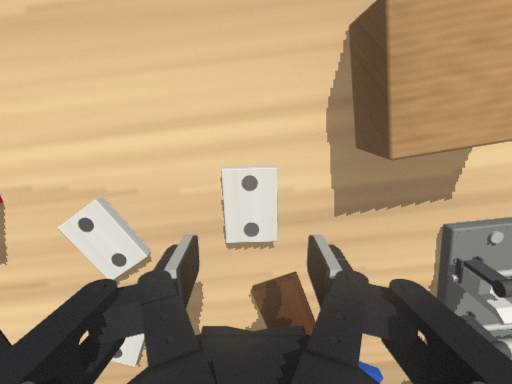

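The plate at (250,205) lies centred between the fingers. I'll descend and grasp.

Call:
jog_arm:
  increments:
    - [0, 0, 4, 0, 0.7]
    - [0, 0, 3, 0, 0.7]
    - [0, 0, 1.2, 0, 0.7]
    - [0, 0, 0, 0, 0.7]
    - [0, 0, 0, 0, 0.7]

```text
time_s: 22.8
tool_pos: [0.6806, -0.066, 0.021]
eef_rot: [3.141, -0.002, -0.115]
contact_force: [0.1, -0.3, 0.2]
finger_gap: 0.702
finger_force: 0.0
```

Call:
jog_arm:
  increments:
    - [0, 0, 0.4, 0, 0.7]
    - [0, 0, 0, 0, 0.4]
    - [0, 0, 0, 0, 0.3]
    - [0, 0, 0, 0, 0.3]
    - [0, 0, 0, 0, 0.3]

```text
time_s: 23.3
tool_pos: [0.6807, -0.0655, 0.0175]
eef_rot: [3.141, -0.003, -0.114]
contact_force: [-0.1, 1.1, 6.2]
finger_gap: 0.495
finger_force: 62.8
```

Run:
```python
from h import *
plan([(.6807,-.0655,.085,-6.6,.3),(.5721,-.084,.075,14.2,.3)])
```

```text
[[0.0,0.0,-3.37,0.0,0.3],[0.0,0.0,-3.38,0.1,0.3],[-3.5,1.0,0.33,-6.9,0.3],[-3.6,0.6,0.34,-7.0,0.3],[-3.73,0.18,0.33,-6.9,0.3]]
```

Call:
jog_arm:
  increments:
    - [0, 0, -3.4, 0, 0.3]
    - [0, 0, -3.4, 0, 0.3]
    - [-3.5, 1, 0.3, -6.9, 0.3]
    - [-3.6, 0.6, 0.3, -7, 0.3]
    - [-3.7, 0.2, 0.3, -6.9, 0.3]
    - [0, 0, 0, 0, 0.3]
    - [0, 0, 0, 0, 0.3]

```text
time_s: 24.0
tool_pos: [0.5703, -0.0842, 0.0746]
eef_rot: [-3.141, 0.001, 0.247]
contact_force: [0.6, 0.4, -2.6]
finger_gap: 0.496
finger_force: 62.3
```

```bash
python3 look.py
python3 - <<'E'
from h import *
w=grab('wrist');t=grab('top');cv2.imwrite('pics/w9.png',w['pixels'])
c=np.zeros((384,800,3),np.uint8); c[:,:436]=w['pixels'][:,40:476]; c[:360,440:800]=cv2.resize(t['pixels'][140:260,220:340],None,fx=3,fy=3,interpolation=cv2.INTER_CUBIC); cv2.imwrite('pics/c2.png',c)
plan([(.5721,-.084,.0305,14.2,.3)])
E
```

```text
[ 0.57190688 -0.0843958   0.07499596] [ 1.79970220e+02 -5.57849842e-02  1.41926000e+01] 24.05
plate [564.2  73.4] [44.6 64.5] 153.4
plate [411.8 -77.9] [210.6 360.6] 170.7
plate [662.3  64.1] [64.6 44.5] 28.4
plate [661.1 -51.4] [ 34.1 114.9] 163.4
plate [ 761.1 -172.5] [136.6  72. ] 80.7
plate [780.7 -84.7] [24.6 50.4] 165.4
[[-0.06,-0.06,4.46,0.0,0.3]]
```

View pics/c2.png

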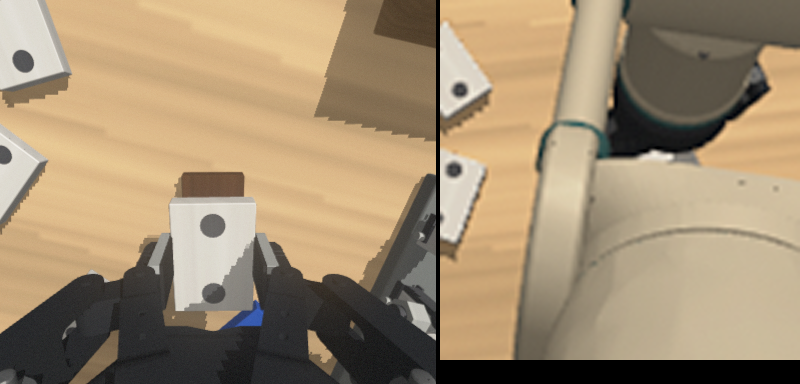

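The plate hangs level above the block. I'll compute both centres from the wrist image: plate edges at v=198/310 and u=211-296, block far edge at v=172.

Run:
```python
from h import *
p=cv2.imread('pics/w9.png'); w=grab('wrist'); s=observe(); T=s['tool_pos']; a=np.radians(14.2); ex=np.array([np.cos(a),np.sin(a)]); ey=np.array([np.sin(a),-np.cos(a)])
f=lambda u,v,z:(lambda d:np.round([d@ex*1000,d@ey*1000],1))((onz(w,u,v,z)-T)[:2])
for u,v,z in((252,198,.0695),(252,310,.0695),(210,205,.0695),(295,205,.0695),(252,172,.012),(222,180,.012),(284,180,.012)): print(u,v,f(u,v,z))
b=np.array([.5705,-.0844])-T[:2]; print('block',b@ex,b@ey)
```

```text
252 198 [31.7  0. ]
252 310 [-34.2   0. ]
210 205 [ 28.  -20.9]
295 205 [28.  21.5]
252 172 [32.9 -0. ]
222 180 [ 27.2 -21. ]
284 180 [27.2 22.3]
block -0.0022474383552192377 -0.0004711827330490693
```

Call:
jog_arm:
  increments:
    - [0, 0, 3, 0, 0.3]
    - [0, 0, 1.2, 0, 0.3]
    - [0, 0, 0.2, 0, 0.3]
    - [0, 0, 0.1, 0, 0.3]
    - [0, 0, 0, 0, 0.3]

```text
time_s: 24.7
tool_pos: [0.5719, -0.0843, 0.0303]
eef_rot: [3.141, -0.001, 0.249]
contact_force: [-0.2, 0.3, -3.6]
finger_gap: 0.493
finger_force: 62.3
```

Call:
jog_arm:
  increments:
    - [0, 0, 0.1, 0, 0.3]
    - [0, 0, 0, 0, 0.3]
    - [0, 0, 0, 0, 0.65]
    - [0, 0, 0, 0, 0.7]
    - [0, 0, -3, 0, 0.7]
    - [0, 0, -4, 0, 0.7]
    - [0, 0, 0, 0, 0.7]
    - [0, 0, 0, 0, 0.7]

```text
time_s: 25.5
tool_pos: [0.5722, -0.0845, 0.1004]
eef_rot: [3.14, -0.003, 0.249]
contact_force: [0.2, -0.9, 0.3]
finger_gap: 0.7
finger_force: 0.0
```

Run:
```python
from h import *
w=grab('wrist');cv2.imwrite('pics/w10.png',w['pixels'])
p=w['pixels'];hsv=cv2.cvtColor(p,cv2.COLOR_BGR2HSV)
s=observe();print(s['tool_pos'],np.degrees(s['eef_rot']))
cs,_=cv2.findContours(((hsv[...,1]<50)&(hsv[...,2]>170)).astype(np.uint8),cv2.RETR_EXTERNAL,cv2.CHAIN_APPROX_NONE)
for c in cs:
    if cv2.contourArea(c)>800:
        W=np.array([onz(w,u,v,.024)[:2]*1000 for u,v in c[:,0]],np.float32); print(cv2.minAreaRect(W),cv2.boundingRect(c))
plan([(.662,.062,.11,28.3,.7)])
```

```text
[ 0.5712009  -0.08421243  0.0991353 ] [ 1.79986017e+02 -1.20045197e-02  1.42434697e+01]
((570.0632934570312, -85.12814331054688), (65.30142974853516, 43.4699592590332), 14.822604179382324) (223, 172, 58, 80)
((568.4617919921875, 63.9387321472168), (42.876068115234375, 64.45217895507812), 63.302955627441406) (10, 120, 95, 96)
((658.7955932617188, 54.12070083618164), (56.87812423706055, 44.66764450073242), 28.37750816345215) (27, 0, 97, 94)
[[3.1,-3.0,-0.27,-3.5,0.7],[3.3,-2.8,-0.27,-3.5,0.7],[3.4,-2.6,-0.27,-3.5,0.7],[3.6,-2.33,-0.28,-3.6,0.7]]
```

Plate 1 sits at (570.1, -85.1) mm, 14.8°, which matches the block. On to plate C.

Call:
jog_arm:
  increments:
    - [3.1, -3, 0, -3.5, 0.7]
    - [3.3, -2.8, 0, -3.5, 0.7]
    - [3.4, -2.6, 0, -3.5, 0.7]
    - [3.6, -2.4, 0, -3.6, 0.7]
    - [0, 0, 2, 0, 0.7]
    - [0, 0, 0, 0, 0.7]
    - [0, 0, 0, 0, 0.7]

```text
time_s: 26.25
tool_pos: [0.6603, 0.0624, 0.0771]
eef_rot: [-3.14, 0.004, 0.495]
contact_force: [0.2, -0.7, -0.1]
finger_gap: 0.699
finger_force: 0.0
```

```bash
cat > wp.py <<'E'
from h import *
import sys
z=float(sys.argv[1]) if len(sys.argv)>1 else .012
w=grab('wrist');p=w['pixels'];hsv=cv2.cvtColor(p,cv2.COLOR_BGR2HSV)
s=observe();print(s['tool_pos'],np.degrees(s['eef_rot']),s['time_s'])
cs,_=cv2.findContours(((hsv[...,1]<50)&(hsv[...,2]>170)).astype(np.uint8),cv2.RETR_EXTERNAL,cv2.CHAIN_APPROX_NONE)
for c in cs:
    if cv2.contourArea(c)>800:
        W=np.array([onz(w,u,v,z)[:2]*1000 for u,v in c[:,0]],np.float32); print(cv2.minAreaRect(W),cv2.boundingRect(c))
E
python3 wp.py
```

```text
[0.66096922 0.061975   0.07816072] [-1.79953106e+02  1.30342754e-01  2.83066303e+01] 26.3
((661.6763305664062, 64.50566864013672), (65.16546630859375, 43.4542350769043), 28.44688606262207) (220, 168, 62, 85)
```

Call:
jog_arm:
  increments:
    - [0.2, -0.15, 3, 0, 0.7]
    - [0, 0, 2.6, 0, 0.7]
    - [0, 0, 0.4, 0, 0.7]
    - [0, 0, 0, 0, 0.7]
    - [0, 0, 0, 0, 0.4]
    - [0, 0, 0, 0, 0.3]
    - [0, 0, 0, 0, 0.3]
    - [0, 0, 0, 0, 0.3]

```text
time_s: 27.1
tool_pos: [0.6643, 0.0646, 0.0212]
eef_rot: [3.139, -0.003, 0.495]
contact_force: [-0.9, -0.8, 6.5]
finger_gap: 0.49
finger_force: 61.9
```

Run:
```python
from h import *
s=observe();T=s['tool_pos'];print(T,np.degrees(s['eef_rot']),s['finger_gap'],s['contact_force'])
a=np.radians(28.4); o=(np.array([.662,.0642])-T[:2])@np.array([np.cos(a),np.sin(a)]); print('off',o)
b=np.radians(14.2); X=np.array([.5703,-.0848])-o*np.array([np.cos(b),np.sin(b)])
plan([(T[0],T[1],.085,28.3,.3),(X[0],X[1],.085,14.2,.3)])
```

```text
[0.66427591 0.06458986 0.02116769] [ 1.79879431e+02 -1.69297898e-01  2.83387527e+01] 0.48979002216899137 [-0.87012959 -0.84929957  6.5438104 ]
off -0.0021874311574266556
[[0.0,0.0,-3.19,0.0,0.3],[0.0,0.0,-3.19,0.0,0.3],[-3.8,2.2,0.0,3.5,0.3],[-3.6,2.4,0.0,3.5,0.3],[-3.5,2.6,0.0,3.6,0.3],[-3.35,2.88,0.0,3.5,0.3]]
```

Call:
jog_arm:
  increments:
    - [0, 0, -3.2, 0, 0.3]
    - [0, 0, -3.2, 0, 0.3]
    - [-3.8, 2.2, 0, 3.5, 0.3]
    - [-3.6, 2.4, 0, 3.5, 0.3]
    - [-3.5, 2.6, 0, 3.6, 0.3]
    - [-3.4, 2.9, 0, 3.5, 0.3]
    - [0, 0, 0, 0, 0.3]
    - [0, 0, 0, 0, 0.3]

```text
time_s: 27.9
tool_pos: [0.5703, -0.0852, 0.0832]
eef_rot: [-3.141, -0.0, 0.246]
contact_force: [0.3, 0.5, -3.2]
finger_gap: 0.492
finger_force: 62.1
```

```bash
cat > held.py <<'E'
from h import *
import sys
w=grab('wrist');p=w['pixels']; s=observe();T=s['tool_pos'];print(T,np.degrees(s['eef_rot']),s['finger_gap'],s['contact_force'],s['time_s'])
hsv=cv2.cvtColor(p,cv2.COLOR_BGR2HSV); m=(hsv[...,1]<50)&(hsv[...,2]>140)
col=m[:,244:260].mean(1)>.4; r=np.flatnonzero(col[120:345])+120; print('rows',r.min(),r.max())
z=T[2]-float(sys.argv[1])+.006   # plate top
a=s['eef_rot'][2]; ex=np.array([np.cos(a),np.sin(a)])
v0,v1=r.min(),r.max(); e=[(onz(w,252,v,z)-T)[:2]@ex*1000 for v in(v0,v1)]; print('edges',e,'from far edge centre',e[0]-32)
cv2.imwrite('pics/held.png',p)
E
python3 held.py .015
```

```text
[ 0.57100345 -0.08442454  0.08320323] [-1.79996229e+02 -5.96884296e-02  1.41946052e+01] 0.48882650393277244 [ 0.45428047  0.49251917 -2.64015527] 27.95
rows 173 306
edges [np.float64(42.656088147216465), np.float64(-35.17588750160102)] from far edge centre 10.656088147216465
```

Call:
jog_arm:
  increments:
    - [0.15, 0, 2, 0, 0.3]
    - [0, 0, 1.4, 0, 0.3]
    - [0, 0, 0.3, 0, 0.3]
    - [0, 0, 0.1, 0, 0.3]
    - [0, 0, 0, 0, 0.3]

```text
time_s: 28.45
tool_pos: [0.573, -0.0832, 0.0453]
eef_rot: [3.141, -0.001, 0.25]
contact_force: [-0.2, -0.2, -3.1]
finger_gap: 0.487
finger_force: 62.1
```

Call:
jog_arm:
  increments:
    - [0, 0.1, 0.1, 0, 0.3]
    - [0, 0, 0, 0, 0.3]
    - [0, 0, 0, 0, 0.65]
    - [0, 0, 0, 0, 0.7]
    - [0, 0, -3, 0, 0.7]
    - [0, 0, -3, 0, 0.7]
    - [0, 0, 0, 0, 0.7]
    - [0, 0, 0, 0, 0.7]

```text
time_s: 29.25
tool_pos: [0.573, -0.0854, 0.1046]
eef_rot: [3.14, -0.002, 0.249]
contact_force: [0.4, -0.7, 0.4]
finger_gap: 0.697
finger_force: 0.0
```

```bash
python3 wp.py .036; python3 look.py
python3 - <<'E'
from h import *
plan([(.564,.0725,.10,-26.4,.7)])
E
```

```text
[ 0.5721132  -0.08510802  0.10365546] [1.79991845e+02 2.29282292e-02 1.42395782e+01] 29.3
((571.9492797851562, -85.00041961669922), (66.64109802246094, 43.446189880371094), 14.173065185546875) (221, 171, 61, 85)
((572.5723266601562, 56.19947814941406), (40.85279846191406, 60.728111267089844), 63.41150665283203) (13, 120, 94, 94)
[ 0.57170614 -0.08495544  0.10310837] [-1.79966994e+02  8.50942832e-02  1.42350590e+01] 29.35
plate [564.1  73.3] [44.1 64.5] 153.3
plate [410.  -76.3] [213.2 356.7] 170.7
plate [672.3 -53.5] [ 36.7 133.7] 163.2
plate [ 774.1 -177.3] [133.3  38.9] 83.4
[[0.6,-3.1,0.06,8.1,0.7],[0.2,-3.1,0.06,8.1,0.7],[-0.3,-3.2,0.06,8.1,0.7],[-0.7,-3.1,0.07,8.2,0.7],[-1.09,-2.91,0.06,8.1,0.7]]
```

Call:
jog_arm:
  increments:
    - [0.6, -3.1, 0, 8.1, 0.7]
    - [0.2, -3.1, 0, 8.1, 0.7]
    - [-0.3, -3.2, 0, 8.1, 0.7]
    - [-0.7, -3.1, 0, 8.2, 0.7]
    - [-1.1, -2.9, 0, 8.1, 0.7]
    - [0, 0, 2.5, 0, 0.7]
    - [0, 0, 0, 0, 0.7]
    - [0, 0, 0, 0, 0.7]

```text
time_s: 30.15
tool_pos: [0.5635, 0.0722, 0.0778]
eef_rot: [3.14, 0.003, -0.46]
contact_force: [0.7, -0.5, -0.2]
finger_gap: 0.696
finger_force: 0.0
```

```bash
python3 wp.py .012
python3 - <<'E'
from h import *
plan([(.564,.0733,.018,-26.6,.7)])
E
```

```text
[0.56435324 0.07192666 0.07856457] [ 1.79950419e+02  5.53609265e-02 -2.63708286e+01] 30.2
((477.060791015625, -11.529426574707031), (48.03199005126953, 40.3350830078125), 63.567562103271484) (370, 240, 62, 47)
((563.9822387695312, 73.4117660522461), (43.624332427978516, 65.01689147949219), 63.55508804321289) (220, 172, 61, 84)
((564.486328125, -99.33879089355469), (79.31510162353516, 58.755821228027344), 16.033092498779297) (414, 32, 98, 139)
[[0.0,-0.1,3.03,0.1,0.7],[-0.09,-0.01,3.03,0.1,0.7]]
```

Call:
jog_arm:
  increments:
    - [-0.1, -0.1, 3, 0, 0.7]
    - [0, 0, 2.6, 0, 0.7]
    - [0, 0, 0.3, 0, 0.7]
    - [0, 0, 0, 0, 0.7]
    - [0, 0, 0, 0, 0.4]
    - [0, 0, 0, 0, 0.3]
    - [0, 0, 0, 0, 0.3]
    - [0, 0, 0, 0, 0.3]

```text
time_s: 31.0
tool_pos: [0.5655, 0.0735, 0.0219]
eef_rot: [-3.14, -0.004, -0.46]
contact_force: [0.0, -0.6, 6.2]
finger_gap: 0.49
finger_force: 61.5
```

```bash
cat > tr.py <<'E'
from h import *
import sys
px_,py_,yaw,z=map(float,sys.argv[1:5])
s=observe();T=s['tool_pos'];print(T,np.degrees(s['eef_rot']),s['finger_gap'],s['contact_force'])
a=np.radians(yaw); o=(np.array([px_,py_])-T[:2])@np.array([np.cos(a),np.sin(a)]); print('off',o)
b=np.radians(14.2); X=np.array([.5708,-.0848])-o*np.array([np.cos(b),np.sin(b)]); print('X',X)
plan([(T[0],T[1],z,yaw,.3),(X[0],X[1],z,14.2,.3)])
E
python3 tr.py .564 .0734 -26.4 .095
```

```text
[0.565487   0.07346461 0.021867  ] [-179.93352491   -0.20374735  -26.3444093 ] 0.48956802058925886 [ 1.03425071e-03 -5.62856207e-01  6.22176088e+00]
off -0.0013031999488012601
X [ 0.57206338 -0.08448032]
[[0.0,0.0,-3.66,0.0,0.3],[0.0,0.0,-3.65,0.1,0.3],[1.5,2.8,0.0,-8.1,0.3],[1.1,3.0,0.0,-8.1,0.3],[0.7,3.1,0.0,-8.1,0.3],[0.3,3.1,0.0,-8.2,0.3],[-0.19,3.14,0.0,-8.1,0.3]]
```

Call:
jog_arm:
  increments:
    - [0, 0, -3.7, 0, 0.3]
    - [0, 0, -3.7, 0, 0.3]
    - [1.5, 2.8, 0, -8.1, 0.3]
    - [1.1, 3, 0, -8.1, 0.3]
    - [0.7, 3.1, 0, -8.1, 0.3]
    - [0.3, 3.1, 0, -8.2, 0.3]
    - [-0.2, 3.1, 0, -8.1, 0.3]
    - [0, 0, 0, 0, 0.3]

```text
time_s: 31.8
tool_pos: [0.5715, -0.0876, 0.0944]
eef_rot: [3.139, -0.001, 0.247]
contact_force: [0.3, 0.4, -1.3]
finger_gap: 0.487
finger_force: 62.2
```

Call:
jog_arm:
  increments:
    - [0, 0, 0, 0, 0.3]
    - [0, 0, 0, 0, 0.3]

```text
time_s: 32.0
tool_pos: [0.5704, -0.0829, 0.094]
eef_rot: [-3.141, 0.0, 0.248]
contact_force: [0.0, -0.5, -2.2]
finger_gap: 0.491
finger_force: 62.2
```

```bash
python3 held.py .0159
```

```text
[ 0.57045468 -0.08275358  0.09398136] [-1.79967418e+02  1.46884995e-02  1.42524430e+01] 0.48545188849083776 [-0.11571117  0.2441868  -2.94137217] 32.05
rows 171 305
edges [np.float64(44.234086413073705), np.float64(-34.48171942669941)] from far edge centre 12.234086413073705
```

View pics/held.png

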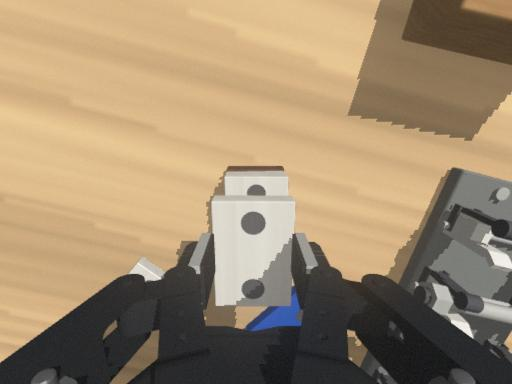

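The third plate is held straight, with the pile visible below it at (256,182).

Call:
jog_arm:
  increments:
    - [0.1, 0.2, 2, 0, 0.3]
    - [0, 0, 1, 0, 0.3]
    - [0, 0, 0.4, 0, 0.3]
    - [0, 0, 0.1, 0, 0.3]
    - [0, 0, 0, 0, 0.3]

```text
time_s: 32.55
tool_pos: [0.5724, -0.0852, 0.0591]
eef_rot: [3.141, -0.0, 0.249]
contact_force: [-0.2, -1.0, -2.0]
finger_gap: 0.49
finger_force: 62.1
```

Call:
jog_arm:
  increments:
    - [0, -0.05, 0.15, 0, 0.3]
    - [0, 0, 0, 0, 0.3]
    - [0, 0, 0, 0, 0.65]
    - [0, 0, 0, 0, 0.7]
    - [0, 0, -3, 0, 0.7]
    - [0, 0, -3, 0, 0.7]
    - [0, 0, 0, 0, 0.7]
    - [0, 0, 0, 0, 0.7]

```text
time_s: 33.35
tool_pos: [0.5726, -0.0852, 0.1184]
eef_rot: [3.14, -0.002, 0.249]
contact_force: [-0.1, -0.4, -0.7]
finger_gap: 0.698
finger_force: 0.0
```

```bash
python3 wp.py .048; python3 look.py
python3 - <<'E'
from h import *
plan([(.464,-.0075,.10,-25.5,.7)])
E
```

```text
[ 0.57177626 -0.08497057  0.11739174] [1.79999424e+02 1.00177861e-02 1.42395840e+01] 33.4
((572.5956420898438, -85.2945556640625), (68.55659484863281, 43.44428253173828), 14.173503875732422) (223, 168, 60, 87)
[ 0.57136743 -0.08484775  0.11675733] [-1.79960404e+02  7.95810254e-02  1.42421090e+01] 33.45
plate [359.9 -75.8] [198.1 258.1] 170.7
plate [517.8 -92.9] [216.2 144.3] 81.8
plate [677.2 -54.8] [ 37.8 142.9] 163.5
plate [ 780.3 -179.4] [130.7  26. ] 83.4
[[-1.7,-2.0,0.34,7.9,0.7],[-2.0,-1.8,0.33,8.0,0.7],[-2.2,-1.5,0.34,7.9,0.7],[-2.4,-1.2,0.33,8.0,0.7],[-2.44,-0.8,0.34,7.9,0.7]]
```

Call:
jog_arm:
  increments:
    - [-1.7, -2, 0, 7.9, 0.7]
    - [-2, -1.8, 0, 8, 0.7]
    - [-2.2, -1.5, 0, 7.9, 0.7]
    - [-2.4, -1.2, 0, 8, 0.7]
    - [-2.5, -0.8, 0, 7.9, 0.7]
    - [0, 0, 3.5, 0, 0.7]
    - [0, 0, 0, 0, 0.7]
    - [0, 0, 0, 0, 0.7]

```text
time_s: 34.25
tool_pos: [0.4636, -0.0075, 0.0818]
eef_rot: [3.141, 0.003, -0.444]
contact_force: [-0.4, -0.3, 0.6]
finger_gap: 0.698
finger_force: 0.0
```

```bash
python3 wp.py .012
python3 - <<'E'
from h import *
plan([(.4635,-.0066,.0195,-25.5,.7)])
E
```

```text
[ 0.4646886  -0.00775347  0.08250775] [ 1.79986529e+02  1.95602341e-02 -2.54585868e+01] 34.3
((462.6413879394531, -6.875080108642578), (43.68779373168945, 65.58316040039062), 64.15043640136719) (222, 172, 61, 83)
((567.45947265625, -99.89824676513672), (54.47541427612305, 53.00764465332031), 14.224040985107422) (254, 0, 122, 75)
[[-0.1,0.0,3.15,0.0,0.7],[-0.06,-0.05,3.15,0.0,0.7]]
```

Call:
jog_arm:
  increments:
    - [-0.2, -0.05, 3, 0, 0.7]
    - [0, 0, 2.9, 0, 0.7]
    - [0, 0, 0.3, 0, 0.7]
    - [0, 0, 0, 0, 0.7]
    - [0, 0, 0, 0, 0.4]
    - [0, 0, 0, 0, 0.3]
    - [0, 0, 0, 0, 0.3]
    - [0, 0, 0, 0, 0.3]

```text
time_s: 35.1
tool_pos: [0.4642, -0.0066, 0.0223]
eef_rot: [-3.141, -0.004, -0.444]
contact_force: [-1.1, -1.9, 6.3]
finger_gap: 0.489
finger_force: 60.7
```

```bash
python3 tr.py .463 -.0067 -25.5 .11
```

```text
[ 0.4641542  -0.0066114   0.02228254] [-179.95410272   -0.2271876   -25.44646039] 0.4894330923799056 [-1.07786967 -1.94886308  6.28808063]
off -0.0010036185691514854
X [ 0.57177295 -0.0845538 ]
[[0.0,0.0,-4.39,0.0,0.3],[0.0,0.0,-4.38,0.1,0.3],[2.6,0.5,0.0,-7.9,0.3],[2.5,0.8,0.0,-8.0,0.3],[2.4,1.2,0.0,-7.9,0.3],[2.2,1.5,0.0,-8.0,0.3],[1.99,1.78,0.0,-7.9,0.3]]
```

Call:
jog_arm:
  increments:
    - [0, 0, -4.4, 0, 0.3]
    - [0, 0, -4.4, 0, 0.3]
    - [2.6, 0.5, 0, -7.9, 0.3]
    - [2.5, 0.8, 0, -8, 0.3]
    - [2.4, 1.2, 0, -7.9, 0.3]
    - [2.2, 1.5, 0, -8, 0.3]
    - [2, 1.8, 0, -7.9, 0.3]
    - [0, 0, 0, 0, 0.3]

```text
time_s: 35.9
tool_pos: [0.5744, -0.0867, 0.1092]
eef_rot: [3.138, -0.005, 0.249]
contact_force: [0.7, 0.0, -2.9]
finger_gap: 0.485
finger_force: 63.2
```

Call:
jog_arm:
  increments:
    - [0, 0, 0, 0, 0.3]
    - [0, 0, 0, 0, 0.3]

```text
time_s: 36.1
tool_pos: [0.5693, -0.0836, 0.1084]
eef_rot: [-3.141, 0.001, 0.248]
contact_force: [-0.2, 0.2, -2.9]
finger_gap: 0.489
finger_force: 63.2
```

```bash
python3 held.py .0163
```

```text
[ 0.56928749 -0.0835511   0.10845286] [-1.79957972e+02  6.50152354e-02  1.42306802e+01] 0.481248088316465 [-0.63172527  0.39642958 -2.85525429] 36.15
rows 166 304
edges [np.float64(46.74021475309705), np.float64(-34.04934458665933)] from far edge centre 14.74021475309705
```

Call:
jog_arm:
  increments:
    - [0.2, 0.15, 2, 0, 0.3]
    - [0, 0, 1.2, 0, 0.3]
    - [0, 0, 0.4, 0, 0.3]
    - [0, 0, 0.1, 0, 0.3]
    - [0, 0, 0, 0, 0.3]

```text
time_s: 36.65
tool_pos: [0.5728, -0.0851, 0.0717]
eef_rot: [3.141, -0.0, 0.249]
contact_force: [-0.6, 0.6, -2.8]
finger_gap: 0.483
finger_force: 63.2
```

Call:
jog_arm:
  increments:
    - [0, 0, 0.15, 0, 0.3]
    - [0, 0, 0, 0, 0.3]
    - [0, 0, 0, 0, 0.65]
    - [0, 0, 0, 0, 0.7]
    - [0, 0, -3, 0, 0.7]
    - [0, 0, -4, 0, 0.7]
    - [-5, 0, -2, 0, 0.7]
    - [-5, 0, 0, 0, 0.7]

```text
time_s: 37.45
tool_pos: [0.482, -0.1101, 0.1621]
eef_rot: [3.136, -0.007, 0.251]
contact_force: [-0.3, -1.1, 0.5]
finger_gap: 0.701
finger_force: 0.0
```

Call:
jog_arm:
  increments:
    - [-4, 0, 0, 0, 0.7]
    - [-4, 0, 0, 0, 0.7]
    - [0, 0, 0, 0, 0.7]
    - [0, 0, 0, 0, 0.7]

```text
time_s: 37.85
tool_pos: [0.4018, -0.129, 0.1594]
eef_rot: [3.14, -0.002, 0.247]
contact_force: [-0.2, -0.4, 0.2]
finger_gap: 0.699
finger_force: 0.0
```

Run:
```python
from h import *
t=grab('top');s=grab('side'); w=grab('wrist'); print(observe()['tool_pos'],observe()['time_s'])
c=np.zeros((600,800,3),np.uint8)
c[:300,:400]=cv2.resize(s['pixels'][110:230,200:360],(400,300),interpolation=cv2.INTER_CUBIC)
c[:300,400:]=cv2.resize(t['pixels'],(400,300),interpolation=cv2.INTER_AREA)
c[300:,:400]=cv2.resize(w['pixels'],(400,300),interpolation=cv2.INTER_AREA)
c[300:,400:]=cv2.resize(t['pixels'][142:274,260:436],(400,300),interpolation=cv2.INTER_CUBIC)
cv2.imwrite('pics/fin.png',c)
```

```text
[ 0.40331466 -0.12885537  0.15898288] 38.0
```

View pics/fin.png

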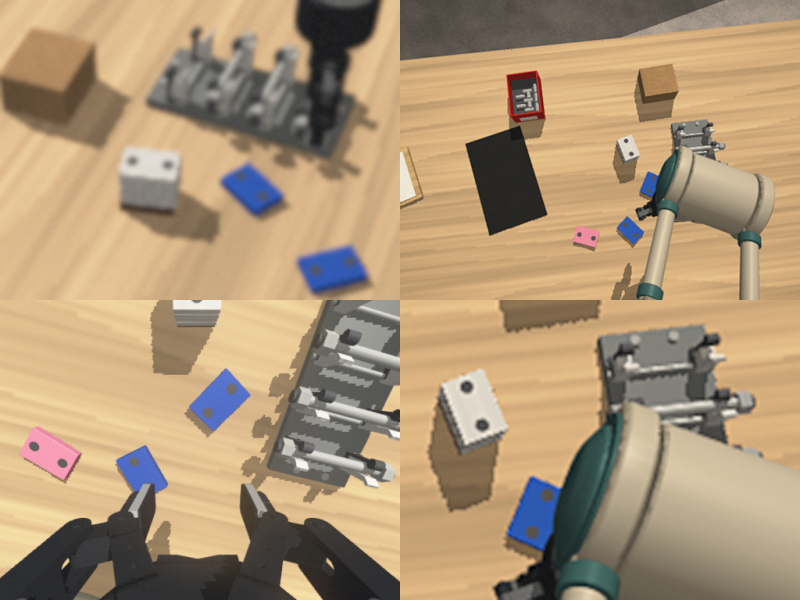

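Side and top views show one square four-plate pile on the block, three seated rods, and the bin and carton in place. A last number check on the top plate, then I hand in.

Run:
```python
from h import *
im=grab('top');p=im['pixels'];hsv=cv2.cvtColor(p,cv2.COLOR_BGR2HSV); m=((hsv[...,1]<60)&(hsv[...,2]>195)).astype(np.uint8); m[:,:265]=0;m[:,320:]=0;m[:150]=0;m[230:]=0
c=max(cv2.findContours(m,cv2.RETR_EXTERNAL,cv2.CHAIN_APPROX_NONE)[0],key=cv2.contourArea)
r=cv2.minAreaRect(np.array([onz(im,u,v,.06)[:2]*1000 for u,v in c[:,0]],np.float32)); print(r)
ok=np.hypot(r[0][0]-570.5,r[0][1]+84.4)<6
print(ok)
if ok: print(ticket.finish_job())
```

```text
((572.9141845703125, -87.07902526855469), (63.31619644165039, 43.958251953125), 14.050827980041504)
True
the job is handed in; nothing more can be done
None
```

The job is handed in. All three rods present are clipped home in their own clips, and all four plates are in one square pile on the block (top plate about 3.6 mm off centre by camera, limit 8). The red bin and carton were not touched. The hand-in returned no verdict.

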